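# Take the spent cells out of the desk radio

### The arm

A 6-joint arm with a two-finger parallel gripper is mounted at the origin on the work surface. World frame = base frame: x ahead of the robot, y to its left, z up, the work surface at z = 0. Lengths are in m, angles in rad, forces in N, time in s.
With the tool pointing down it reaches from about 0.25 to 0.775 m from the base axis. Payload 4 kg.
Tool frame: the origin (TCP) lies on the centre line of the jaws, within the pads' length; the fingertips stand nose_length ahead of it and the grasp point (between the pads) lies 2 mm behind it (nose_length is the distance from the TCP to the fingertips, in m); z points along the fingers, y is the line along which they close (so a half turn about z gives the same grasp; the last joint's range is limited). The gripper opens to 94 mm and grips with 3 to 60 N. Pads are 16 mm wide; open, the fingers measure 119 mm over their backs; the gripper's body (75 mm by 177 mm) begins 78 mm behind the grasp point.
Start: joints at [-1.345, 0.087, 1.371, -0, 1.684, -0.103], TCP at [0.178, -0.521, 0.223] pointing down, gripper open.
Joint ranges: [-3.1, 3.1], [-0.76, 2.03], [0.27, 2.55], [-1.08, 4.22], [0.17, 2.65], [-2.57, 2.57]. Speed limits (rad/s): [2.79, 2.79, 3.14, 3.14, 3.14, 3.14].

### API

Orientations are given as a unit quaternion [x, y, z, w].
In Python, from plant import observe, snapshot, job_done, nose_length gives the robot as it stands. The module is installed in compiled form; this text tells all that it offers.
- The arm moves only by the tool step_arm, never from a script. Its argument "rows" is a list of rows, each a list of 5 numbers: the shift along the tool's x, y, z in mm, then the turn about the tool's z in rad, then the finger opening in mm, from 0 to 94. In form: [[x, y, z, spin, claw], ...]. A call has exactly 10 rows; each row is the pose to reach, as a shift and turn from the pose commanded when the call began, along the tool's axes at that moment; what a row does not reach only later rows make up. A row lasts 1/8 s, in which the tool goes at most 62.5 mm and 10.7 degrees, less where a joint would pass 70% of its speed; a pose out of reach is approached as far as the arm can. A call with a gripper value outside its range is refused whole. The fingers move at their own pace and stop on an object; "force" is the grip in N (left out, the last holds). Time passes only in rows, so rows that repeat a pose let the fingers close, or fill a call up. It gives the time, the measured TCP pose, the force, the opening and the grip force at its end, in the units of the state.
- observe(): the state, without advancing time (a new reading comes with each control period).
- snapshot(name): name is "scene" or "top"; returns a dict with "image" (384x512x3 uint8, red, green, blue), "mtx" (3x3 intrinsics, pixels), "dist" ([k1, k2, p1, p2, k3] as OpenCV has them; the pictures are not rectified), "R" (3x3) and "t" (3): a world point X has camera coordinates R X + t. Camera axes: x right, y down, z forward; pixel columns grow to the right and rows downward; lengths in m; the calibration is good to about 2 mm. A picture is of the moment at which its call begins. There is no depth.
- job_done(): hands the job in; it is judged then, once.
The state is a dict: "time_s": time; "q": joint angles; "dq": joint speeds; "effort": joint torques, N m; "eef_pos": TCP position; "orientation": TCP orientation; "ft_force": force on the tool from outside, world axes, zero at the start; "wrist_torque": the same for the moment, N m; "finger_gap": opening from 0.0 (shut) to 1.0 (fully open); "grip_force": force on a finger pad.
Only numpy, scipy, OpenCV 4.12 (cv2) and the standard library are available. Lean on these libraries where they do the work, as an engineer would, in place of code of your own. Each camera call takes 0.05 s, during which the arm holds its last target. There are 200 camera calls.

### The job

The tall radio under the lamp has flat batteries: reach in under the lampshade and tip it over onto its front by pushing high on its back, without picking it up, so that it lies face down with its battery cover on top. Slide the cover fully open, take out the two spent cells and drop them, one after the other, through the neck of the used-battery jar. Leave the radio lying with its cover open, ready for the new cells, and the jar upright where it stands; do not knock the lamp, and leave everything else on the desk alone.

Things in the scene. Friction and masses are not known exactly. Their poses are not given: they have to be found in the camera images.
- radio: Tall blue-grey radio, 80 deep x 110 wide x 275 mm high, 0.7 to 1.1 kg, free-standing. Origin: centre of its underside; own z to its top end, own x out of its back; front (grille, display) is the -x face. Balance point 140 mm up. It tips over the front bottom edge (own x -40 mm), falls by itself past 16 degrees, and then lies with own x up. Its front starts towards world -y, within 22 degrees.
- radio_back (a point): Centre of the plain upper part of the radio's back face, 215 mm above its underside and 40 mm behind its middle. The face is plain over the full 110 mm width from 170 to 275 mm above the underside (below lies the battery cover): the place to push.
- bay (a point): Centre of the battery bay's opening, in the plane of the radio's back. Bay 90 mm wide (radio's own y), 106 mm long (own z), 36 mm deep. Cells lie end to end on its centre line, axes along own z, tops 1.5 mm below the back. Lips 18 mm high, 14 to 18 mm off the line, flank the cell ends only: either side of each cell's middle is a clear window 32 mm long, 32 mm wide for a finger, down to the floor.
- radio_cover (a joint): Sliding battery cover, a cream panel 100 wide x 114 long x 3 mm on the outside of the radio's back, over the bay. 0 = shut, 0.110 m = fully open; grows as the cover slides towards the radio's top end (own +z). Starts 0 to 8 mm open, may slip a little in the fall. It cannot come off, stays where left, and takes about 1.5 N to slide.
- cover_ridge (a point): Centre of the red thumb ridge on the battery cover: a bar 60 mm long across the radio (own y), 6 mm thick along the sliding direction and standing 10 mm out of the cover's outer face (this point is 5 mm above that face). It moves with the cover; push it towards the radio's top end.
- cell_a: Spent round cell, black with a copper band, 26 mm diameter x 50 mm long, 65 g. Origin: its centre; own z along its axis. In the radio it is the one nearer the radio's underside.
- cell_b: The other spent cell, same looks and size; in the radio it is the one nearer the radio's top end.
- jar: Used-battery jar, clear, free-standing on the desk, 0.45 kg empty: 110 mm diameter, 172 mm high, sloping shoulders from 115 to 147 mm and a straight neck above; inner floor 6 mm above its underside, three small old cells lie in it. Origin: centre of its underside, z up.
- jar_mouth (a point): Centre of the jar's round mouth, at rim height (172 mm above the desk). Clear opening 44 mm diameter, rim 53 mm outside: a 50 mm cell goes in only end first.
- lamp: Fixed desk lamp: round foot 140 mm diameter, rod to 520 mm, and a green half-round shade reaching out along the lamp's own -x. Origin: on the desk under the shade's middle; the foot's centre is 240 mm from it along own +x. The radio stands below the shade and falls towards the lamp's own -y, out from under it.
- shade (a point): Middle of the lampshade's lower opening, 400 mm above the desk. Shade 180 mm long (lamp's own x, across the radio) x 80 mm wide (own y), solid from 400 to 465 mm high. It overhangs the radio's back by 10 to 30 mm, so a tool held upright cannot come down behind the radio: lean it back 40 to 50 degrees, fingers pointing in under the shade.
- fresh_pack: Two new yellow cells standing on a card, 62 x 32 x 55 mm. Origin: centre of its underside. Bystander, not to be used.
- mug: Blue mug, 80 mm diameter, 92 mm high, open. Origin: centre of its underside. Bystander.
- stapler: Blue and black stapler, 150 mm long, 36 mm wide, 45 mm high. Origin: centre of its underside. Bystander.
- notes: Block of yellow notes 76 x 76 x 32 mm. Origin: centre of its underside. Bystander.
- calculator: Grey pocket calculator 135 x 78 x 17 mm. Origin: centre of its underside. Bystander.

How it is judged:
By the outcome, as a careful person would: the job done as asked, in the order asked, and still so for the second after the job is handed in, with the robot touching nothing.
It also fails if it takes over 67 s, if anything falls off the work surface, if the arm or the gripper's body presses on something with over 40 N, if the wrist force passes 120 N, or if a joint passes its speed limit or range.

## Working session

There is one attempt and no reset: what is moved stays moved. The work goes in short steps, Python scripts to look and compute and a tool call to move; the robot and the scene stay as the last step left them, time stands still between calls to the robot, and variables do not carry over. Pictures are saved under pics/ and viewed, at most 10 in all, crops included, and the job is handed in when it is done.

Besides the shell and the picture viewer there is one more tool, called after "Emit:" as name(argument=value, ...), one argument or row to a line, values as JSON. step_arm: Moves the arm, as the interface text tells. Its arguments: {"type":"object","properties":{"rows":{"type":"array"},"force":{"type":"number"}},"required":["rows"]}

```bash
mkdir -p pics; ls
python3 - <<'E'
from plant import *
import cv2,numpy as np
print(nose_length() if callable(nose_length) else nose_length); o=observe(); print(o)
ims=[]
for n in("scene","top"):
    s=snapshot(n); cv2.imwrite(f"pics/{n}0.png",s["image"][:,:,::-1]); np.savez(f"{n}0.npz",**s)
    print(n,s["mtx"],s["dist"],s["R"],s["t"], -s["R"].T@s["t"])
E
```

```text
pics
0.017
{'time_s': 0.0, 'q': array([-1.34509622e+00,  8.79674913e-02,  1.37224795e+00, -1.32853151e-05,
        1.68360667e+00, -1.03133663e-01]), 'dq': array([-0.00170888,  0.00062567,  0.0009848 , -0.00050241, -0.00134607,
       -0.0003543 ]), 'effort': array([-1.97444111e-03, -3.40181100e+01, -3.02427471e+01,  7.15952972e-02,
        3.31034989e-02, -1.76151698e-04]), 'eef_pos': array([ 0.17747481, -0.52003521,  0.22130052]), 'orientation': array([ 9.86513474e-01,  1.63676277e-01, -7.48602382e-05, -1.11223100e-03]), 'ft_force': array([0.07827701, 0.31162932, 0.28840958]), 'wrist_torque': array([ 0.00535081, -0.06222113,  0.03160168]), 'grip_force': 0.0, 'finger_gap': 0.999854471770902}
scene [[402.99036988   0.         256.40797419]
 [  0.         402.99036988 186.48125923]
 [  0.           0.           1.        ]] [-0.00700606  0.          0.          0.          0.        ] [[-7.24691125e-01  6.89073560e-01  6.34245984e-04]
 [ 4.57686583e-01  4.82031635e-01 -7.47106749e-01]
 [-5.15117234e-01 -5.41131345e-01 -6.64703771e-01]] [0.42632047 0.00498682 1.6018319 ] [1.13179947 0.57063148 1.068199  ]
top [[430.14150352   0.         255.44269587]
 [  0.         430.14150352 188.89910086]
 [  0.           0.           1.        ]] [-0.15658159  0.          0.          0.          0.        ] [[ 0.10370825 -0.99460144  0.00354716]
 [-0.97144709 -0.10205779 -0.21418395]
 [ 0.21338967  0.01876677 -0.9767869 ]] [-0.14225599  0.52525601  1.75418994] [ 0.15068552 -0.12080202  1.82647576]
```

View pics/scene0.png

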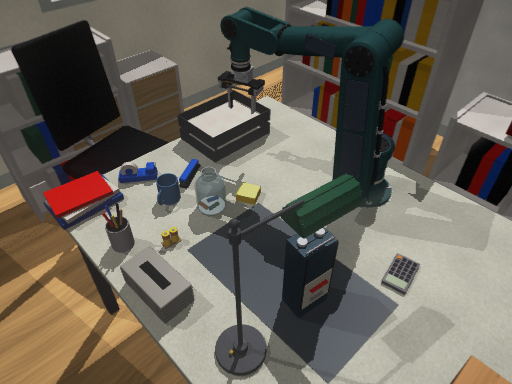

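View pics/top0.png

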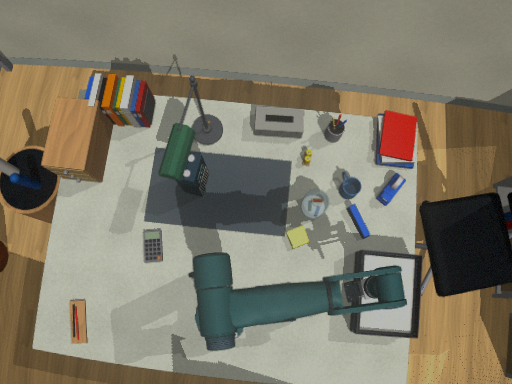

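The scene view shows the radio at about (310,270) with its red ridge at about (318,290), and the jar at (210,190). The top view shows the jar at (314,205), the radio's top at (195,172), the shade at (178,150) and the lamp foot at (208,130). I'll zoom in on the radio for its corners.

```bash
cat > h.py <<'E'
import numpy as np,cv2
from scipy.spatial.transform import Rotation as Rot
def load(n): return dict(np.load(n+".npz"))
def ray(s,p):
    u=cv2.undistortPoints(np.array([[p]],float),s["mtx"],s["dist"])[0,0]
    d=s["R"].T@np.array([u[0],u[1],1]); return -s["R"].T@s["t"],d/np.linalg.norm(d)
def onz(s,p,z):
    c,d=ray(s,p); return c+d*(z-c[2])/d[2]
def tri(s1,p1,s2,p2):
    c1,d1=ray(s1,p1);c2,d2=ray(s2,p2)
    k=np.linalg.lstsq(np.c_[d1,-d2],c2-c1,rcond=None)[0]
    a=c1+k[0]*d1;b=c2+k[1]*d2; return (a+b)/2,np.linalg.norm(a-b)
def proj(s,X):
    return cv2.projectPoints(np.atleast_2d(np.array(X,float)),cv2.Rodrigues(s["R"])[0],s["t"],s["mtx"],s["dist"])[0][:,0]
def crop(s,x0,y0,w,h,k): return cv2.resize(s["image"][y0:y0+h,x0:x0+w,::-1],None,fx=k,fy=k,interpolation=cv2.INTER_CUBIC)
E
python3 - <<'E'
from h import *
s=load("scene0");t=load("top0")
a=crop(s,270,165,100,150,4);b=crop(t,150,100,75,120,5)
o=np.zeros((600,400+375,3),np.uint8);o[:600,:400]=a;o[:600,400:]=b
cv2.imwrite("pics/z1.png",o)
print("foot",onz(t,(208,130),0.01),onz(s,(241,350),0.01))
print("jar",tri(t,(317,203),s,(210,174)))
E
```

```text
foot [0.79387058 0.15338091 0.01      ] [0.80234123 0.16440499 0.01      ]
jar (array([ 0.4886401 , -0.34093523,  0.14485681]), np.float64(0.006127189515806283))
```

View pics/z1.png

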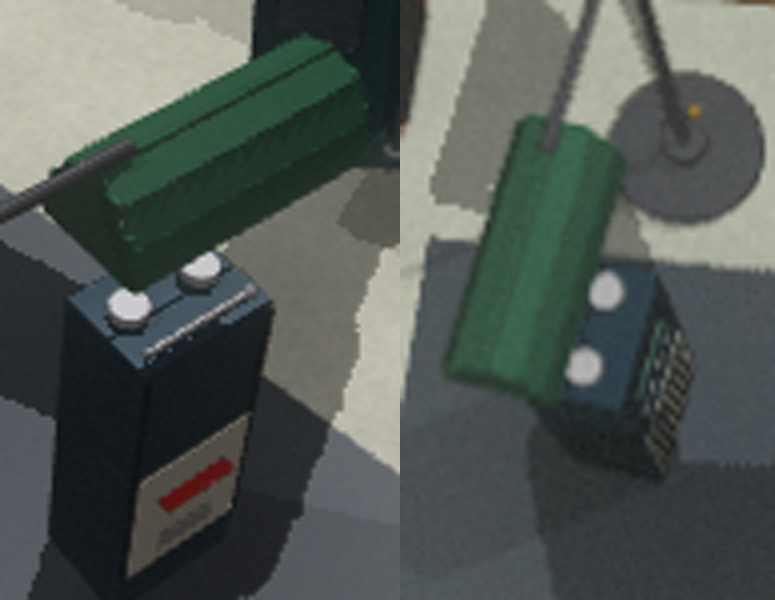

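Run:
```python
from h import *
s=load("scene0");t=load("top0")
S=lambda X,Y:(270+X/4-.4,165+Y/4-.4); T=lambda X,Y:(150+(X-400)/5-.4,100+Y/5-.4)
for n,p in dict(A=(143,368),B=(272,298),C=(68,295)).items(): print(n,onz(s,S(*p),.275))
print("ridge",[onz(s,S(*p),z) for p,z in [((197,485),.057+0.01)]])
for n,p in dict(fr1=(657,262),fr2=(620,415)).items(): print(n,onz(t,T(*p),.275))
for n,p in dict(px_py=(135,290),px_ny=(48,203),nx_py=(368,160)).items(): print("shS",n,onz(s,S(*p),.4))
for n,p in dict(px_py=(528,115),px_ny=(622,155),nx_py=(445,370),nx_ny=(555,402)).items(): print("shT",n,onz(t,T(*p),.4))
print("foot",onz(t,T(688,147),.012))
# jar: neck rim
m=t["image"][180:230,290:345,::-1]; m2=s["image"][155:225,180:240,::-1]
o=np.zeros((560,790,3),np.uint8);a=cv2.resize(m2,None,fx=7,fy=7)[:560,:420];b=cv2.resize(m,None,fx=6,fy=6)
o[:490,:420]=a;o[:300,420:750]=b;cv2.imwrite("pics/jar.png",o)
```

```text
A [0.60926698 0.19779805 0.275     ]
B [0.50591419 0.21753665 0.275     ]
C [0.59957956 0.12500048 0.275     ]
ridge [array([0.52496106, 0.19869878, 0.067     ])]
fr1 [0.61000956 0.12824097 0.275     ]
fr2 [0.4894456  0.13996983 0.275     ]
shS px_py [0.65427739 0.21799363 0.4       ]
shS px_ny [0.64089123 0.13937455 0.4       ]
shS nx_py [0.47734232 0.24570188 0.4       ]
shT px_py [0.67194929 0.2145213  0.4       ]
shT px_ny [0.64864667 0.14345549 0.4       ]
shT nx_py [0.48113793 0.24426328 0.4       ]
shT nx_ny [0.4665672 0.1647835 0.4      ]
foot [0.79751728 0.15728194 0.012     ]
```

View pics/jar.png

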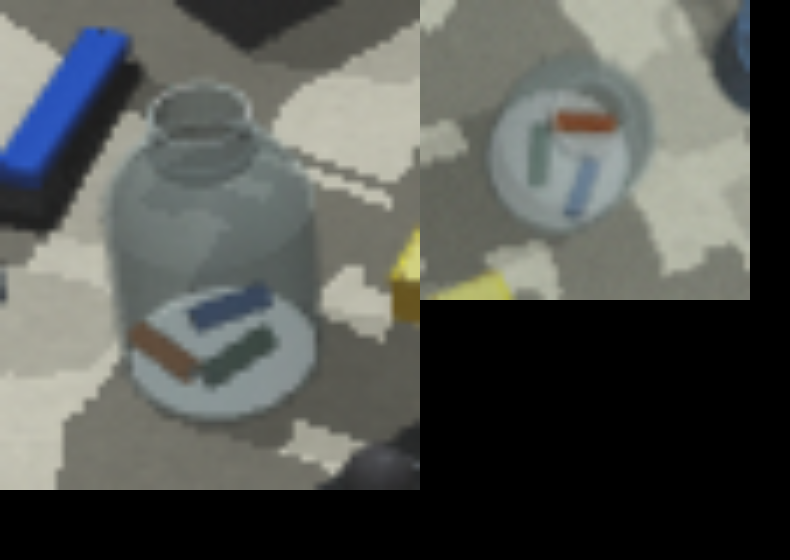

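The top-left panel shows the jar's mouth at about scene px (208,171) and its floor at about (212,205). In the top view the floor is at about (313,207). The move rows have no tilt, so I'll test what happens when I command a pose beyond reach, where it's free of obstacles.

Emit:
step_arm(
  rows=[
    [0,0,-60,0,94],
    [0,0,-120,0,94],
    [0,60,-160,0,94],
    [0,120,-160,0,94],
    [0,180,-160,0,94],
    [0,240,-160,0,94],
    [0,300,-160,0,94],
    [0,360,-160,0,94],
    [0,420,-160,0,94],
    [0,460,-160,0,94],
  ],
)

```text
time_s: 1.35
eef_pos: [0.2628, -0.7703, 0.3067]
orientation: [0.986, 0.164, 0.004, 0.025]
ft_force: [-0.3, -0.3, 0.1]
finger_gap: 0.997
grip_force: 0.0
```

```bash
cat > st.py <<'E'
from plant import observe
from h import *
np.set_printoptions(precision=4,suppress=True)
o=observe();R=Rot.from_quat(o["orientation"]).as_matrix()
print(o["time_s"],o["q"],o["eef_pos"],o["ft_force"],o["finger_gap"],o["grip_force"]);print(R)
E
python3 st.py
```

```text
1.35 [-1.313   0.7692  0.2739  0.0039  2.0474 -0.0692] [ 0.2628 -0.7703  0.3067] [-0.2791 -0.2556  0.0608] 0.9968366462941032 0.0
[[ 0.9464  0.3226  0.0164]
 [ 0.323  -0.9452 -0.0485]
 [-0.0002  0.0512 -0.9987]]
```

The tool tilts by a few degrees in the wanted direction when a pose is out of reach. I'll push the effect further.

Emit:
step_arm(
  rows=[
    [0,400,-100,0,94],
    [0,400,-100,0,94],
    [0,400,-100,0,94],
    [0,400,-100,0,94],
    [0,400,-100,0,94],
    [0,400,-100,0,94],
    [0,400,-100,0,94],
    [0,400,-100,0,94],
    [0,400,-100,0,94],
    [0,400,-100,0,94],
  ],
)

```text
time_s: 2.6
eef_pos: [0.2781, -0.8152, 0.2542]
orientation: [0.985, 0.163, 0.008, 0.051]
ft_force: [0.2, -0.5, -0.4]
finger_gap: 0.998
grip_force: 0.0
```

```bash
python3 st.py
```

```text
2.6 [-1.3105  0.835   0.2747  0.0074  1.9295 -0.0655] [ 0.2781 -0.8152  0.2542] [ 0.2417 -0.5225 -0.4414] 0.9977825857041966 0.0
[[ 0.9464  0.3212  0.033 ]
 [ 0.3229 -0.9415 -0.0969]
 [-0.      0.1024 -0.9947]]
```

Emit:
step_arm(
  rows=[
    [-150,-510,-800,0,30],
    [-150,-510,-800,0,30],
    [-150,-510,-800,0,30],
    [-150,-510,-800,0,30],
    [-150,-510,-800,0,30],
    [-150,-510,-800,0,30],
    [-150,-510,-800,0,30],
    [-150,-510,-800,0,30],
    [-150,-510,-800,0,30],
    [-150,-510,-800,0,30],
  ],
)

```text
time_s: 3.85
eef_pos: [0.0571, -0.4437, 0.6618]
orientation: [0.985, 0.163, 0.008, 0.06]
ft_force: [0.3, 0.2, -0.2]
finger_gap: 0.315
grip_force: 0.0
```

```bash
python3 st.py
```

```text
3.85 [-1.5986  0.1962  0.2739  0.0696  2.5555 -0.2963] [ 0.0571 -0.4437  0.6618] [ 0.2875  0.1811 -0.2132] 0.31509605875398616 0.0
[[ 0.9465  0.3206  0.0352]
 [ 0.3225 -0.9395 -0.1155]
 [-0.0039  0.1207 -0.9927]]
```

Emit:
step_arm(
  rows=[
    [-60,-180,-320,0,30],
    [-60,-180,-320,0,30],
    [-60,-180,-320,0,30],
    [-60,-180,-320,0,30],
    [-60,-180,-320,0,30],
    [-60,-180,-320,0,30],
    [-60,-180,-320,0,30],
    [-60,-180,-320,0,30],
    [-60,-180,-320,0,30],
    [-60,-180,-320,0,30],
  ],
)

```text
time_s: 5.1
eef_pos: [-0.0483, -0.33, 0.718]
orientation: [0.982, 0.162, -0.008, 0.094]
ft_force: [0.2, -0.1, 0.1]
finger_gap: 0.322
grip_force: 0.0
```

```bash
python3 st.py
```

```text
5.1 [-1.9758  0.0384  0.2749  0.1871  2.654  -0.5582] [-0.0483 -0.33    0.718 ] [ 0.1533 -0.0955  0.1448] 0.3216881519199408 0.0
[[ 0.9476  0.3192  0.0148]
 [ 0.3162 -0.9302 -0.1866]
 [-0.0458  0.1815 -0.9823]]
```

Emit:
step_arm(
  rows=[
    [40,-30,-310,0,30],
    [40,-30,-310,0,30],
    [40,-30,-310,0,30],
    [40,-30,-310,0,30],
    [40,-30,-310,0,30],
    [40,-30,-310,0,30],
    [40,-30,-310,0,30],
    [40,-30,-310,0,30],
    [40,-30,-310,0,30],
    [40,-30,-310,0,30],
  ],
)

```text
time_s: 6.35
eef_pos: [-0.011, -0.293, 0.7397]
orientation: [0.979, 0.16, -0.02, 0.125]
ft_force: [0.0, 0.2, -0.1]
finger_gap: 0.318
grip_force: 0.0
```

```bash
python3 st.py
```

```text
6.35 [-1.8977 -0.0339  0.2749  0.1742  2.654  -0.487 ] [-0.011  -0.293   0.7397] [ 0.0304  0.2071 -0.1143] 0.31783875795727634 0.0
[[ 0.9479  0.3185  0.0007]
 [ 0.3085 -0.9176 -0.2508]
 [-0.0792  0.2379 -0.968 ]]
```

```bash
cat > kin.py <<'E'
from h import *
from scipy.optimize import least_squares
D=[([-1.34509622,.0879674913,1.37224795,0,1.68360667,-.103133663],[.17747,-.52004,.22130],[.986513474,.163676277,-.0000748,-.00111]),
([-1.313,.7692,.2739,.0039,2.0474,-.0692],[.2628,-.7703,.3067],None),
([-1.3105,.835,.2747,.0074,1.9295,-.0655],[.2781,-.8152,.2542],None),
([-1.5986,.1962,.2739,.0696,2.5555,-.2963],[.0571,-.4437,.6618],None),
([-1.9758,.0384,.2749,.1871,2.654,-.5582],[-.0483,-.33,.718],None),
([-1.8977,-.0339,.2749,.1742,2.654,-.487],[-.011,-.293,.7397],[.979,.16,-.02,.125])]
Rz=lambda a:Rot.from_euler('z',a).as_matrix();Ry=lambda a:Rot.from_euler('y',a).as_matrix()
def fk(q,p):
    h,a1,L1,e,L2,Lt=p
    R1=Rz(q[0]);R2=R1@Ry(q[1]);R3=R2@Ry(q[2]);R6=R3@Rz(q[3])@Ry(q[4])@Rz(q[5])
    return R1@[a1,0,h]+R2@[0,0,L1]+R3@[e,0,L2]+R6@[0,0,Lt],R6
def fit():
    r=least_squares(lambda p:np.concatenate([fk(q,p)[0]-x for q,x,_ in D]+[.01*(p-[.3,0,.4,0,.4,.25])*.1]),[.3,0,.4,0,.4,.25])
    return r
P=np.array([.3,0,.4,0,.4,.25])
P=fit().x
LO=np.array([-3.1,-.76,.27,-1.08,.17,-2.57]);HI=np.array([3.1,2.03,2.55,4.22,2.65,2.57])
def ik(x,R,seeds=None,n=12):
    best=None;rng=np.random.default_rng(0)
    for k in range(n):
        s=seeds if (k==0 and seeds is not None) else rng.uniform(LO,HI)
        def f(q):
            p,Q=fk(q,P);return np.r_[(p-x),.3*Rot.from_matrix(Q.T@R).as_rotvec()]
        r=least_squares(f,np.clip(s,LO+1e-3,HI-1e-3),bounds=(LO,HI))
        if best is None or r.cost<best.cost-1e-9: best=r
        if best.cost<1e-8 and k>=1: break
    return best.x,np.sqrt(2*best.cost)
if __name__=="__main__":
    np.set_printoptions(precision=4,suppress=True)
    print(P,[np.round(fk(q,P)[0]-x,4) for q,x,_ in D])
    for i in(0,5):print(fk(D[i][0],P)[1],Rot.from_quat(D[i][2]).as_matrix())
E
python3 kin.py
```

```text
[ 0.6088 -0.0474  0.4489  0.0322  0.5506  0.871 ] [array([-0.0564, -0.0071, -0.0076]), array([-0.0556, -0.0037,  0.0041]), array([-0.0453, -0.0353,  0.0056]), array([-0.0352,  0.0249, -0.0011]), array([-0.0058,  0.0111, -0.0024]), array([-0.0205, -0.0202,  0.0015])]
[[-0.3229  0.9464 -0.0005]
 [ 0.9464  0.3229  0.0022]
 [ 0.0022  0.0002 -1.    ]] [[ 0.9464  0.3229 -0.0005]
 [ 0.3229 -0.9464  0.0022]
 [ 0.0002 -0.0022 -1.    ]]
[[-0.3184  0.9479  0.0007]
 [ 0.9176  0.3084 -0.2507]
 [-0.2379 -0.0792 -0.9681]] [[ 0.948   0.3183  0.0008]
 [ 0.3083 -0.9176 -0.2511]
 [-0.0792  0.2383 -0.968 ]]
```

```bash
python3 - <<'E'
s=open('kin.py').read()
s=s.replace("h,a1,L1,e,L2,Lt=p","h,a1,L1,e,L2,Lt,wy,wx=p").replace("R6=R3@Rz(q[3])@Ry(q[4])@Rz(q[5])","R5=R3@Rz(q[3])@Ry(q[4]);R6=R5@Rz(q[5]+np.pi/2)")
s=s.replace("R3@[e,0,L2]+R6@[0,0,Lt]","R3@[e,wy,L2]+R5@[wx,0,Lt]").replace(".4,.25]",".4,.25,0.05,0]").replace("[.3,0,.4,0,.4,.25]","[.3,0,.4,0,.4,.25,.05,0]").replace(".01*(p",".001*(p")
open('kin.py','w').write(s)
E
python3 kin.py
```

```text
[0.1526 0.0002 0.449  0.1008 0.4998 0.3335 0.0566 0.0002] [array([ 0.,  0., -0.]), array([ 0.,  0., -0.]), array([-0.    , -0.    ,  0.0001]), array([ 0.,  0., -0.]), array([-0., -0., -0.]), array([-0.,  0.,  0.])]
[[ 0.9464  0.3229 -0.0005]
 [ 0.3229 -0.9464  0.0022]
 [ 0.0002 -0.0022 -1.    ]] [[ 0.9464  0.3229 -0.0005]
 [ 0.3229 -0.9464  0.0022]
 [ 0.0002 -0.0022 -1.    ]]
[[ 0.9479  0.3184  0.0007]
 [ 0.3084 -0.9176 -0.2507]
 [-0.0792  0.2379 -0.9681]] [[ 0.948   0.3183  0.0008]
 [ 0.3083 -0.9176 -0.2511]
 [-0.0792  0.2383 -0.968 ]]
```

```bash
cat > sim.py <<'E'
from kin import *
VM=np.array([2.79,2.79,3.14,3.14,3.14,3.14])*.7/8
def simcall(q,rows,w,n=10):
    x0,R0=fk(q,P); x,R=x0.copy(),R0.copy()
    for i in range(n):
        r=rows[min(i,len(rows)-1)]
        g=x0+R0@(np.array(r[:3])/1000);G=R0@Rz(r[3])
        d=g-x;l=np.linalg.norm(d);xt=x+d*min(1,.0625/max(l,1e-9))
        v=Rot.from_matrix(R.T@G).as_rotvec();a=np.linalg.norm(v);Rt=R@Rot.from_rotvec(v*min(1,np.radians(10.7)/max(a,1e-9))).as_matrix()
        lo=np.maximum(LO,q-VM)-1e-6;hi=np.minimum(HI,q+VM)+1e-6
        def f(k):
            p,Q=fk(k,P);return np.r_[p-xt,w*Rot.from_matrix(Q.T@Rt).as_rotvec()]
        q=least_squares(f,np.clip(q,lo+1e-7,hi-1e-7),bounds=(lo,hi)).x
        x,R=fk(q,P)
    return q,x,R
tilt=lambda R:np.degrees([np.arccos(-R[2,2]),np.arctan2(R[1,2],R[0,2])])
if __name__=="__main__":
    np.set_printoptions(precision=3,suppress=True)
    C=[[[0,460,-160,0]],[[0,400,-100,0]],[[-150,-510,-800,0]],[[-60,-180,-320,0]],[[40,-30,-310,0]]]
    for w in(.2,.4,.6):
        for i in range(5):
            q,x,R=simcall(np.array(D[i][0]),C[i],w)
            print(w,i,q-D[i+1][0],x-D[i+1][1],tilt(R)[0],tilt(fk(D[i+1][0],P)[1])[0])
E
python3 sim.py
```

```text
0.2 0 [-0.     0.001 -0.004  0.035 -0.511  0.008] [ 0.052 -0.153  0.053] 32.48613511947271 2.933936030158606
0.2 1 [ 0.001  0.025 -0.005  0.058 -0.895 -0.006] [ 0.082 -0.239  0.127] 56.06461517736933 5.879522943773954
0.2 2 [-0.012 -0.028 -0.004  0.03  -0.086  0.014] [ 0.002 -0.014  0.019] 13.694939898008467 6.939731220715344
0.2 3 [-1.057 -0.226 -0.005  1.13  -0.123  0.072] [-0.009  0.081  0.089] 34.06236727771968 10.787075534491246
0.2 4 [-1.202 -0.208 -0.005  1.24  -0.183  0.048] [-0.01   0.031  0.083] 38.17938883847273 14.520620728660539
0.4 0 [ 0.001  0.025 -0.004  0.005 -0.086  0.003] [ 0.011 -0.031 -0.016] 6.675466546217991 2.933936030158606
0.4 1 [-0.    -0.005 -0.005  0.005 -0.063  0.001] [ 0.007 -0.02   0.01 ] 10.01923729672 5.879522943773954
0.4 2 [-0.001 -0.    -0.004  0.005 -0.014  0.004] [ 0.001 -0.004  0.002] 7.999693242726853 6.939731220715344
0.4 3 [-0.096 -0.1    0.062  0.048 -0.004 -0.049] [-0.001  0.046  0.012] 13.310975382043246 10.787075534491246
0.4 4 [-0.075 -0.055  0.01   0.054 -0.004 -0.021] [-0.002  0.028  0.013] 17.440600304264887 14.520620728660539
0.6 0 [ 0.001  0.033 -0.004  0.    -0.027  0.001] [ 0.005 -0.014 -0.025] 2.828362570624431 2.933936030158606
0.6 1 [ 0.     0.001 -0.005  0.     0.001  0.   ] [ 0.    -0.     0.002] 6.012530544687634 5.879522943773954
0.6 2 [ 0.002  0.006 -0.004 -0.     0.     0.002] [ 0.001 -0.002 -0.001] 6.819142916601089 6.939731220715344
0.6 3 [-0.059 -0.108  0.135  0.008 -0.004 -0.053] [ 0.002  0.042 -0.009] 9.720525207687105 10.787075534491246
0.6 4 [-0.039 -0.063  0.082  0.013 -0.004 -0.029] [-0.001  0.023 -0.007] 13.788860193293647 14.520620728660539
```

Run:
```python
from sim import *
np.set_printoptions(precision=3,suppress=True)
q0=np.array(D[5][0]);x0,R0=fk(q0,P)
for tgt in([-.16,-.99,1.2],[-.16,-1.2,.9],[-.3,-1.2,.9],[-.25,-.99,1.2]):
  for sp in(-2.8,-2,2,3):
    d=R0.T@(np.array(tgt)-x0)*1000
    q1,x1,R1=simcall(q0,[[*d,sp]],.6); d2=R1.T@(np.array(tgt)-x1)*1000
    q2,x2,R2=simcall(q1,[[*d2,-sp]],.6)
    print(tgt,sp,d,q1,x1,tilt(R1),'|',x2,tilt(R2),q2[5])
# work poses: lean th toward az
def RT(th,az,flip):
    a=np.radians(az);z=np.array([np.sin(th)*np.cos(a),np.sin(th)*np.sin(a),-np.cos(th)])
    y=flip*np.array([-np.sin(a),np.cos(a),0]);return np.c_[np.cross(y,z),y,z]
for th in(40,45,50):
  for fl in(1,-1):
    for n,x in dict(push=[.56,.25,.23],end=[.54,.05,.2],cell=[.54,0,.09],cell2=[.52,-.05,.09],jar=[.49,-.34,.25]).items():
        q,e=ik(np.array(x),RT(np.radians(th),-98.6,fl)); print(th,fl,n,q,round(e,4))
```

```text
[-0.16, -0.99, 1.2] -2.8 [-392.643  701.648 -270.943] [-1.914  0.22   0.27   0.242  2.217 -2.344] [-0.073 -0.564  0.685] [ 26.37  -84.085] | [-0.099 -0.676  0.714] [ 41.422 -96.382] -0.5059240139628688
[-0.16, -0.99, 1.2] -2 [-392.643  701.648 -270.943] [-1.874  0.236  0.27   0.151  2.287 -2.35 ] [-0.073 -0.55   0.665] [ 20.674 -88.582] | [-0.095 -0.635  0.661] [ 28.849 -94.385] -0.5428723136423034
[-0.16, -0.99, 1.2] 2 [-392.643  701.648 -270.943] [-1.855  0.235  0.27   0.092  2.282  1.31 ] [-0.077 -0.55   0.665] [ 20.554 -94.793] | [-0.094 -0.635  0.662] [ 29.007 -92.27 ] -0.5007349497429677
[-0.16, -0.99, 1.2] 3 [-392.643  701.648 -270.943] [-1.827  0.214  0.27   0.03   2.19   1.317] [-0.081 -0.566  0.689] [  26.805 -101.628] | [-0.104 -0.682  0.723] [ 43.617 -92.167] -0.5264733935126826
[-0.16, -1.2, 0.9] -2.8 [-433.661  822.976   72.127] [-1.834  0.388  0.27   0.161  2.067 -2.347] [-0.079 -0.69   0.6  ] [ 24.865 -85.493] | [-0.108 -0.85   0.58 ] [ 40.577 -97.775] -0.4955233704702836
[-0.16, -1.2, 0.9] -2 [-433.661  822.976   72.127] [-1.813  0.399  0.27   0.104  2.128 -2.344] [-
[... 3186 characters left out ...]
 0.324  1.594 -0.742  1.585 -2.57 ] 0.0202
45 -1 jar [-0.479 -0.004  1.484 -0.542  1.386  2.57 ] 0.1024
50 1 push [ 0.626  0.655  0.843 -0.737  2.192  0.505] 0.0
50 1 end [ 0.395  0.376  1.307 -0.764  1.9    0.456] 0.0
50 1 cell [ 0.322  0.431  1.467 -0.758  1.694  0.555] 0.0
50 1 cell2 [ 0.253  0.359  1.568 -0.784  1.628  0.528] 0.0
50 1 jar [-0.27   0.091  1.549 -0.875  1.434 -0.023] 0.0
50 -1 push [ 0.632  0.638  0.876 -0.721  2.173 -2.57 ] 0.0163
50 -1 end [ 0.417  0.373  1.34  -0.772  1.885 -2.57 ] 0.0296
50 -1 cell [ 0.326  0.432  1.471 -0.761  1.693 -2.57 ] 0.004
50 -1 cell2 [ 0.263  0.363  1.577 -0.794  1.625 -2.57 ] 0.0104
50 -1 jar [-0.46  -0.019  1.512 -0.599  1.356  2.57 ] 0.1159
```

The fitted kinematics and a simple model of the move controller reproduce the earlier moves, and they predict that adding a large spin speeds up the tilting. I'll use that.

Emit:
step_arm(
  rows=[
    [-480,670,-270,-2.8,30],
    [-480,670,-270,-2.8,30],
    [-480,670,-270,-2.8,30],
    [-480,670,-270,-2.8,30],
    [-480,670,-270,-2.8,30],
    [-480,670,-270,-2.8,30],
    [-480,670,-270,-2.8,30],
    [-480,670,-270,-2.8,30],
    [-480,670,-270,-2.8,30],
    [-480,670,-270,-2.8,30],
  ],
)

```text
time_s: 7.6
eef_pos: [-0.0958, -0.3653, 0.6895]
orientation: [0.45, 0.891, -0.043, 0.043]
ft_force: [-0.0, -0.0, -0.4]
finger_gap: 0.319
grip_force: 0.0
```

```bash
python3 st.py
python3 - <<'E'
from sim import *
from plant import observe
np.set_printoptions(precision=3,suppress=True)
q0=observe()["q"];x0,R0=fk(q0,P);print(tilt(R0))
for tgt in([-.16,-.99,1.2],[-.25,-.99,1.2],[-.25,-1.2,1.2],[-.35,-1.2,1.2]):
  for sp in(2.6,2.9,3.1):
    d=R0.T@(np.array(tgt)-x0)*1000
    q1,x1,R1=simcall(q0,[[*d,sp]],.6)
    print(tgt,sp,d,q1,x1,tilt(R1))
E
```

```text
7.6 [-2.0569  0.1206  0.2753  0.1889  2.6538 -2.5213] [-0.0958 -0.3653  0.6895] [-0.0181 -0.0422 -0.3997] 0.31942319644242473 0.0
[[-0.5913  0.8056  0.0385]
 [ 0.7981  0.5913 -0.1154]
 [-0.1158 -0.0375 -0.9926]]
[  6.99  -71.539]
[-0.16, -0.99, 1.2] 2.6 [-519.771 -440.252 -437.035] [-1.866  0.269  0.27   0.053  2.311 -0.594] [-0.096 -0.554  0.643] [ 16.837 -99.185]
[-0.16, -0.99, 1.2] 2.9 [-519.771 -440.252 -437.035] [-1.859  0.264  0.27   0.036  2.291 -0.596] [-0.097 -0.557  0.648] [  18.154 -101.58 ]
[-0.16, -0.99, 1.2] 3.1 [-519.771 -440.252 -437.035] [-1.855  0.262  0.27   0.026  2.28  -0.598] [-0.098 -0.559  0.65 ] [  18.892 -102.828]
[-0.25, -0.99, 1.2] 2.6 [-466.556 -512.751 -440.504] [-1.943  0.276  0.27   0.069  2.307 -0.658] [-0.136 -0.551  0.64 ] [  16.72 -101.14]
[-0.25, -0.99, 1.2] 2.9 [-466.556 -512.751 -440.504] [-1.936  0.271  0.27   0.053  2.287 -0.66 ] [-0.137 -0.554  0.644] [  18.034 -103.588]
[-0.25, -0.99, 1.2] 3.1 [-466.556 -512.751 -440.504] [-1.933  0.269  0.27   0.043  2.277 -0.661] [-0.138 -0.556  0.647] [  18.77 -104.86]
[-0.25, -1.2, 1.2] 2.6 [-634.161 -636.933 -416.263] [-1.896  0.335  0.27   0.055  2.245 -0.623] [-0.127 -0.601  0.611] [  16.835 -100.056]
[-0.25, -1.2, 1.2] 2.9 [-634.161 -636.933 -416.263] [-1.89   0.331  0.27   0.04   2.226 -0.625] [-0.129 -0.605  0.615] [  18.104 -102.401]
[-0.25, -1.2, 1.2] 3.1 [-634.161 -636.933 -416.263] [-1.886  0.329  0.27   0.031  2.215 -0.626] [-0.13  -0.607  0.618] [  18.811 -103.621]
[-0.35, -1.2, 1.2] 2.6 [-575.034 -717.488 -420.116] [-1.963  0.342  0.27   0.068  2.242 -0.681] [-0.166 -0.596  0.607] [  16.69  -101.777]
[-0.35, -1.2, 1.2] 2.9 [-575.034 -717.488 -420.116] [-1.957  0.337  0.27   0.054  2.223 -0.682] [-0.167 -0.599  0.612] [  17.95  -104.166]
[-0.35, -1.2, 1.2] 3.1 [-575.034 -717.488 -420.116] [-1.954  0.335  0.27   0.045  2.212 -0.682] [-0.168 -0.601  0.614] [  18.654 -105.404]
```

```bash
cat > sim2.py <<'E'
from sim import *
D.append((np.array([-2.0569,.1206,.2753,.1889,2.6538,-2.5213]),[-.0958,-.3653,.6895],None))
LO2=LO+[0,0,.0035,0,0,0];HI2=HI+[0,0,0,0,.004,0]
C=[[[0,460,-160,0]],[[0,400,-100,0]],[[-150,-510,-800,0]],[[-60,-180,-320,0]],[[40,-30,-310,0]],[[-480,670,-270,-2.8]]]
def jac(q,w):
    p0,R0=fk(q,P);J=np.zeros((6,6))
    for i in range(6):
        k=q.copy();k[i]+=1e-5;p,R=fk(k,P);J[:3,i]=(p-p0)/1e-5;J[3:,i]=w*Rot.from_matrix(R@R0.T).as_rotvec()/1e-5
    return J
def sim2(q,rows,w,lam,it,anchor=0,n=10,step=.0625):
    x0,R0=fk(q,P);x,R=x0.copy(),R0.copy();q=np.clip(q,LO2,HI2)
    for i in range(n):
        r=rows[min(i,len(rows)-1)];g=x0+R0@(np.array(r[:3])/1000);G=R0@Rz(r[3])
        if not anchor: x,R=fk(q,P)
        d=g-x;l=np.linalg.norm(d);xt=x+d*min(1,step/max(l,1e-9))
        v=Rot.from_matrix(R.T@G).as_rotvec();a=np.linalg.norm(v);Rt=R@Rot.from_rotvec(v*min(1,np.radians(10.7)/max(a,1e-9))).as_matrix()
        qs=q.copy()
        for _ in range(it):
            p,Q=fk(q,P);e=np.r_[xt-p,w*Rot.from_matrix(Rt@Q.T).as_rotvec()];J=jac(q,w)
            q=np.clip(q+J.T@np.linalg.solve(J@J.T+lam**2*np.eye(6),e),LO2,HI2)
        dq=q-qs;m=np.max(np.abs(dq)/VM)
        if m>1:q=qs+dq/m
        x,R=(xt,Rt) if anchor else fk(q,P)
    return q,*fk(q,P)
if __name__=="__main__":
    np.set_printoptions(precision=3,suppress=True)
    for anchor in(0,1):
     for w in(.3,.6,1):
      for lam in(.01,.05,.1,.2):
       for it in(1,3,10,40):
        er=[];ti=[]
        for i in range(6):
            q,x,R=sim2(np.array(D[i][0]),C[i],w,lam,it,anchor);er.append(np.linalg.norm(x-D[i+1][1])*1000);ti.append(tilt(R)[0]-tilt(fk(D[i+1][0],P)[1])[0])
        if np.abs(ti).max()<8: print(anchor,w,lam,it,np.round(er),np.array(ti))
E
time python3 sim2.py
```

```text
0 0.3 0.2 3 [ 96. 122.  35.  26.  44. 264.] [-2.083 -1.779 -1.644  0.003 -0.944  6.797]
0 0.3 0.2 10 [ 99. 122.  34.  30.  45. 266.] [-2.068 -1.765 -1.641  0.26  -0.875  4.998]
0 0.3 0.2 40 [ 99. 122.  34.  30.  46. 266.] [-2.068 -1.764 -1.638  0.275 -0.87   4.827]
real	2m40.105s
user	2m37.786s
sys	0m0.084s
```

Run:
```python
from sim import *
from plant import observe
np.set_printoptions(precision=3,suppress=True)
q0=observe()["q"];x0,R0=fk(q0,P)
for tgt in([-.2,-1.3,.35],[-.2,-1.3,.6],[-.4,-1.4,.6],[-.4,-1.4,.35]):
    d=R0.T@(np.array(tgt)-x0)*1000
    for k in(0,3,5,10):
        q1,x1,R1=simcall(q0,[[*d,0]]*k+[[*d,2.9]]*(10-k),.6)
        d2=R1.T@(np.array(tgt)-x1)*1000
        o=[tilt(simcall(q1,[[*d2,s]],.6)[2])for s in(0,-1,-2.5,2.5)]
        print(tgt,k,d,q1,x1,tilt(R1),'|',*o)
```

```text
[-0.2, -1.3, 0.35] 0 [-645.127 -623.918  440.89 ] [-1.826  0.688  0.27   0.058  1.963 -0.563] [-0.136 -0.817  0.379] [ 12.992 -90.921] | [ 16.226 -92.505] [ 16.229 -92.505] [ 27.559 -86.725] [  27.027 -103.698]
[-0.2, -1.3, 0.35] 3 [-645.127 -623.918  440.89 ] [-1.825  0.687  0.27   0.055  1.955 -1.122] [-0.137 -0.819  0.381] [ 13.454 -91.884] | [ 16.698 -93.24 ] [ 16.701 -93.24 ] [ 28.475 -98.04 ] [  27.521 -103.94 ]
[-0.2, -1.3, 0.35] 5 [-645.127 -623.918  440.89 ] [-1.827  0.687  0.27   0.06   1.96  -1.495] [-0.136 -0.818  0.38 ] [ 13.215 -90.518] | [ 16.448 -92.161] [ 16.451 -92.161] [  30.512 -104.593] [  27.221 -103.404]
[-0.2, -1.3, 0.35] 10 [-645.127 -623.918  440.89 ] [-1.834  0.699  0.27   0.08   2.033 -2.428] [-0.132 -0.797  0.367] [  8.93  -77.793] | [ 11.986 -83.273] [ 17.939 -95.036] [  29.397 -104.252] [  22.428 -101.046]
[-0.2, -1.3, 0.6] 0 [-674.071 -633.291  192.748] [-1.824  0.584  0.27   0.043  2.015 -0.564] [-0.128 -0.773  0.458] [ 15.712 -96.283] | [ 18.899 -96.698] [ 18.902 -96.697] [ 30.514 -89.308] [  30.308 -105.79 ]
[-0.2, -1.3, 0.6] 3 [-674.071 -633.291  1
[... 1591 characters left out ...]
902] [ 16.381 -96.902] [ 27.595 -92.218] [  26.883 -108.957]
[-0.4, -1.4, 0.35] 3 [-606.685 -844.162  444.726] [-1.935  0.679  0.27   0.067  1.962 -1.226] [-0.221 -0.796  0.387] [ 13.638 -95.581] | [ 16.844 -97.566] [ 16.847 -97.566] [  29.035 -106.349] [  27.367 -109.152]
[-0.4, -1.4, 0.35] 5 [-606.685 -844.162  444.726] [-1.938  0.68   0.27   0.074  1.968 -1.598] [-0.22  -0.795  0.386] [ 13.302 -93.882] | [ 16.491 -96.234] [ 16.482 -96.547] [  31.252 -111.827] [  26.952 -108.51 ]
[-0.4, -1.4, 0.35] 10 [-606.685 -844.162  444.726] [-1.945  0.693  0.27   0.093  2.046 -2.531] [-0.213 -0.773  0.371] [  8.856 -79.121] | [ 11.805 -86.08 ] [ 18.632 -99.243] [  28.756 -107.113] [  21.853 -105.843]
```

Emit:
step_arm(
  rows=[
    [-670,-630,190,0,30],
    [-670,-630,190,0,30],
    [-670,-630,190,0,30],
    [-670,-630,190,2.9,30],
    [-670,-630,190,2.9,30],
    [-670,-630,190,2.9,30],
    [-670,-630,190,2.9,30],
    [-670,-630,190,2.9,30],
    [-670,-630,190,2.9,30],
    [-670,-630,190,2.9,30],
  ],
)

```text
time_s: 8.85
eef_pos: [-0.1307, -0.7741, 0.4587]
orientation: [0.897, 0.42, -0.074, 0.119]
ft_force: [0.1, 0.3, -0.7]
finger_gap: 0.316
grip_force: 0.0
```

```bash
cat > t.py <<'E'
from sim import *
from plant import observe
np.set_printoptions(precision=3,suppress=True)
o=observe();q0=o["q"];x0,R0=fk(q0,P);print(o["time_s"],q0,x0,tilt(R0))
E
python3 t.py
```

```text
8.85 [-1.827  0.581  0.276  0.043  2.005 -1.108] [-0.131 -0.774  0.459] [ 16.156 -96.669]
```

The simulation matched almost exactly: 16.2°, heading -96.6°. I'll plan the next pulls with it.

```bash
cat >> t.py <<'E'
for tgt in([-.2,-1.3,.6],[-.2,-1.3,.8],[-.2,-1.1,1.1]):
  d=R0.T@(np.array(tgt)-x0)*1000
  for s in(-2.5,-3,2.5,3):
    q1,x1,R1=simcall(q0,[[*d,s]],.6)
    d2=R1.T@(np.array(tgt)-x1)*1000
    print(tgt,s,d,q1,x1,tilt(R1),'|',*[tilt(simcall(q1,[[*d2,u]],.6)[2])for u in(0,-2,2,3)])
E
python3 t.py
```

```text
8.85 [-1.827  0.581  0.276  0.043  2.005 -1.108] [-0.131 -0.774  0.459] [ 16.156 -96.669]
[-0.2, -1.3, 0.6] -2.5 [-463.685  293.62    11.836] [-1.691  0.723  0.27   0.006  1.6   -2.57 ] [-0.055 -0.945  0.393] [ 31.422 -96.269] | [ 34.696 -97.364] [  69.215 -112.765] [ 41.249 -99.278] [  49.074 -104.197]
[-0.2, -1.3, 0.6] -3 [-463.685  293.62    11.836] [-1.693  0.722  0.27   0.017  1.555 -2.57 ] [-0.055 -0.957  0.402] [ 34.04 -95.22] | [ 37.29  -96.509] [  72.258 -111.698] [ 43.737 -98.308] [  51.439 -103.185]
[-0.2, -1.3, 0.6] 2.5 [-463.685  293.62    11.836] [-1.776  0.725  0.27  -0.037  1.611  0.765] [-0.149 -0.931  0.39 ] [  30.761 -105.876] | [  34.057 -105.166] [  40.489 -101.326] [  40.8   -106.448] [  48.78  -108.336]
[-0.2, -1.3, 0.6] 3 [-463.685  293.62    11.836] [-1.766  0.726  0.27  -0.068  1.564  0.781] [-0.152 -0.944  0.398] [  33.575 -108.221] | [  36.846 -107.333] [  43.106 -103.38 ] [  43.49 -107.69] [  51.451 -108.959]
[-0.2, -1.3, 0.8] -2.5 [-510.278  324.053 -180.265] [-1.697  0.618  0.27   0.036  1.702 -2.57 ] [-0.043 -0.887  0.472] [ 31.643 -93.336] | [ 34.903 
[... 875 characters left out ...]
[ 52.204 -96.801] [ 40.53  -93.233] [ 48.303 -99.387]
[-0.2, -1.1, 1.1] -3 [-433.125  245.916 -523.692] [-1.738  0.418  0.27   0.123  1.871 -2.57 ] [-0.032 -0.765  0.608] [ 33.809 -87.388] | [ 36.947 -88.095] [ 57.441 -99.62 ] [ 43.373 -92.123] [ 51.045 -98.181]
[-0.2, -1.1, 1.1] 2.5 [-433.125  245.916 -523.692] [-1.817  0.431  0.27  -0.024  1.913  0.723] [-0.136 -0.744  0.589] [  30.255 -106.644] | [  33.377 -106.148] [  39.888 -102.403] [  40.154 -108.208] [  48.519 -112.58 ]
[-0.2, -1.1, 1.1] 3 [-433.125  245.916 -523.692] [-1.803  0.427  0.27  -0.058  1.867  0.732] [-0.139 -0.754  0.6  ] [  33.168 -109.146] | [  36.326 -108.5  ] [  42.819 -104.653] [  43.195 -110.118] [  51.581 -113.832]
```

Run:
```python
from plant import snapshot
from h import *
s=snapshot("scene");cv2.imwrite("pics/s1.png",s["image"][:,:,::-1]);t=load("top0")
print(proj(s,[[-.04,-.9,.48],[-.13,-.77,.46]]),tri(s,(66,88),t,(466,245)),tri(s,(130,155),t,(466,245)))
```

```text
[[219.42426929   5.38529291]
 [254.19981144  12.50125353]] (array([ 0.51320781, -1.02712051,  0.20332799]), np.float64(0.324026671803071)) (array([ 0.42720531, -1.16495675, -0.25447204]), np.float64(0.0028528284615590978))
```

View pics/s1.png

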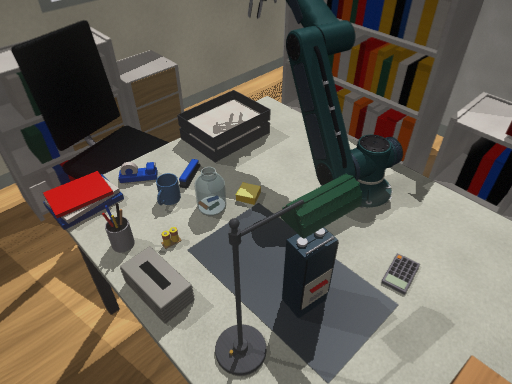

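The picture shows the arm reaching up and out at about (260,10). The black square seen in the top view is the chair's seat, at (0.43, -1.16, -0.25), so the space ahead is clear. I'll carry on tilting.

Emit:
step_arm(
  rows=[
    [-510,320,-180,-3,30],
    [-510,320,-180,-3,30],
    [-510,320,-180,-3,30],
    [-510,320,-180,-3,30],
    [-510,320,-180,-3,30],
    [-510,320,-180,-3,30],
    [-510,320,-180,-3,30],
    [-510,320,-180,-3,30],
    [-510,320,-180,-3,30],
    [-510,320,-180,-3,30],
  ],
)

```text
time_s: 10.15
eef_pos: [-0.0382, -0.8975, 0.4844]
orientation: [0.318, 0.901, -0.283, 0.087]
ft_force: [-0.5, -0.3, 0.2]
finger_gap: 0.318
grip_force: 0.0
```

```bash
sed -i '6,$d' t.py
cat >> t.py <<'E'
for tgt in([-.2,-1.3,.8],[-.3,-1.3,.8],[-.2,-1.1,1.1]):
  d=R0.T@(np.array(tgt)-x0)*1000
  for s in(2,2.3,2.6):
    q1,x1,R1=simcall(q0,[[*d,s]],.6)
    print(tgt,s,d,q1,x1,tilt(R1))
E
python3 t.py
```

```text
File "t.py", line 6
    for tgt in([-.2,-1.3,.8],[-.3,-1.3,.8],[-.2,-1.1,1.1]):
    ^^^
IndentationError: expected an indented block after 'for' statement on line 5
```

```bash
sed -i '5d' t.py; python3 t.py
```

```text
10.15 [-1.693  0.609  0.275  0.046  1.658 -2.567] [-0.038 -0.898  0.484] [ 34.428 -92.418]
[-0.2, -1.3, 0.8] 2 [-190.6   -500.662  -29.245] [-1.794  0.63   0.27   0.082  1.473 -0.837] [-0.128 -0.945  0.508] [ 44.248 -96.044]
[-0.2, -1.3, 0.8] 2.3 [-190.6   -500.662  -29.245] [-1.783  0.632  0.27   0.051  1.409 -0.8  ] [-0.132 -0.96   0.521] [ 47.649 -98.284]
[-0.2, -1.3, 0.8] 2.6 [-190.6   -500.662  -29.245] [-1.775  0.634  0.27   0.026  1.368 -0.78 ] [-0.134 -0.969  0.529] [ 49.856 -99.799]
[-0.3, -1.3, 0.8] 2 [-112.364 -562.899  -26.86 ] [-1.867  0.636  0.27   0.125  1.476 -0.892] [-0.183 -0.938  0.502] [ 43.991 -96.647]
[-0.3, -1.3, 0.8] 2.3 [-112.364 -562.899  -26.86 ] [-1.857  0.638  0.27   0.096  1.413 -0.857] [-0.188 -0.952  0.515] [ 47.3   -98.993]
[-0.3, -1.3, 0.8] 2.6 [-112.364 -562.899  -26.86 ] [-1.849  0.64   0.27   0.073  1.372 -0.838] [-0.191 -0.961  0.523] [  49.433 -100.551]
[-0.2, -1.1, 1.1] 2 [-186.667 -509.532 -389.67 ] [-1.83   0.426  0.27   0.109  1.685 -0.838] [-0.119 -0.808  0.639] [ 43.837 -95.895]
[-0.2, -1.1, 1.1] 2.3 [-186.667 -509.532 -389.67 ] [-1.818  0.424  0.27   0.077  1.626 -0.809] [-0.122 -0.82   0.655] [ 47.192 -98.108]
[-0.2, -1.1, 1.1] 2.6 [-186.667 -509.532 -389.67 ] [-1.808  0.423  0.27   0.053  1.588 -0.794] [-0.124 -0.828  0.664] [ 49.334 -99.587]
```

Emit:
step_arm(
  rows=[
    [-110,-560,-30,2.2,30],
    [-110,-560,-30,2.2,30],
    [-110,-560,-30,2.2,30],
    [-110,-560,-30,2.2,30],
    [-110,-560,-30,2.2,30],
    [-110,-560,-30,2.2,30],
    [-110,-560,-30,2.2,30],
    [-110,-560,-30,2.2,30],
    [-110,-560,-30,2.2,30],
    [-110,-560,-30,2.2,30],
  ],
)

```text
time_s: 11.4
eef_pos: [-0.1879, -0.9454, 0.5119]
orientation: [0.879, 0.27, -0.167, 0.355]
ft_force: [0.0, 0.3, 0.4]
finger_gap: 0.322
grip_force: 0.0
```

```bash
python3 t.py | head -1; python3 st.py
```

```text
11.4 [-1.863  0.633  0.275  0.108  1.434 -0.857] [-0.188 -0.945  0.512] [ 46.17  -98.228]
11.4 [-1.8628  0.6327  0.2752  0.1079  1.4343 -0.8569] [-0.1879 -0.9454  0.5119] [0.006  0.3224 0.4211] 0.3222474163351089 0.0
[[ 0.7983  0.5933 -0.1032]
 [ 0.3559 -0.603  -0.714 ]
 [-0.4859  0.5332 -0.6925]]
```

The tool now leans 46.2° towards -98.2°, as wanted. I'll plan the way to behind the radio, checking feasibility and tracking.

```bash
cat > plan.py <<'E'
from sim import *
from plant import observe
np.set_printoptions(precision=3,suppress=True)
AZ=np.radians(-98.2);FW=np.array([np.cos(AZ),np.sin(AZ),0])   # lean direction
def desired_spin(R,flip,yaw=0):
    "spin about tool z bringing tool y nearest to horizontal; yaw: horizontal closing direction"
    z=R[:,2];y=flip*np.cross([0,0,1.],z);y/=np.linalg.norm(y)
    return np.arctan2(-(R[:,0]@y),R[:,1]@y)
def shift(R,x,tgt): return R.T@(np.array(tgt)-x)*1000
def track(q,wps,n=10,mode=None):
    "wps: list of (world pos, spin target total, rows)"
    x0,R0=fk(q,P);rows=[]
    for p,s,k in wps: rows+=[[*shift(R0,x0,p),s]]*k
    qq=q;out=[]
    for i in range(0,len(rows),10):
        xs,Rs=fk(qq,P);ch=[]
        for r in rows[i:i+10]:
            ch.append([*(Rs.T@(x0+R0@np.array(r[:3])/1000-xs)*1000),r[3]-sdone(R0,Rs)])
        qq,x,R=simcall(qq,ch,.6,n=len(ch));out.append((np.array(ch),qq,x,tilt(R),R))
    return out
def sdone(R0,Rs):
    D_=R0.T@Rs;return np.arctan2(D_[1,0],D_[0,0])
def now():
    o=observe();q=o["q"];x,R=fk(q,P);return o,q,x,R
E
python3 - <<'E'
from plan import *
o,q,x,R=now()
s=desired_spin(R,-1),desired_spin(R,1);print(s)
for sp in s:
    y=R@Rz(sp)[:,1];print(sp,y)
sp=s[0] if (R@Rz(s[0]))[0,1]>0 else s[1]
for W in([([.42,-.2,.5],sp,14),([.36,.15,.5],sp,6),([.42,.42,.42],sp,5),([.575,.34,.27],sp,5)],):
    for c in track(q,W): print(c[0][[0,4,9]] if len(c[0])>9 else c[0][-1],*c[1:4],c[4][:,1])
E
```

```text
(np.float64(2.3097681666136594), np.float64(-0.8318244869761339))
2.3097681666136594 [-0.99   0.143 -0.   ]
-0.8318244869761339 [ 0.99  -0.143  0.   ]
[[ 756.234  -95.007 -586.795   -0.832]
 [ 756.234  -95.007 -586.795   -0.832]
 [ 756.234  -95.007 -586.795   -0.832]] [-0.923 -0.362  1.407 -0.541  1.479 -0.904] [ 0.206 -0.462  0.505] [ 46.17  -98.228] [ 0.99  -0.143  0.   ]
[[ 204.493  173.898 -206.204   -0.   ]
 [ 438.433   64.429 -449.902   -0.   ]
 [ 438.433   64.429 -449.902   -0.   ]] [ 0.609  0.062  1.051 -0.917  2.416  0.16 ] [0.36  0.106 0.5  ] [ 46.17  -98.228] [ 0.99  -0.143  0.   ]
[[ 278.677   14.071 -174.595   -0.   ]
 [ 278.677   14.071 -174.595   -0.   ]
 [ 347.418  178.924  -29.601   -0.   ]] [ 0.692  0.826  0.459 -0.756  2.358  0.422] [0.575 0.34  0.27 ] [ 46.17  -98.228] [ 0.99  -0.143 -0.   ]
```

Emit:
step_arm(
  rows=[
    [755,-95,-585,-0.83,60],
    [755,-95,-585,-0.83,60],
    [755,-95,-585,-0.83,60],
    [755,-95,-585,-0.83,60],
    [755,-95,-585,-0.83,60],
    [755,-95,-585,-0.83,60],
    [755,-95,-585,-0.83,60],
    [755,-95,-585,-0.83,60],
    [755,-95,-585,-0.83,60],
    [755,-95,-585,-0.83,60],
  ],
)

```text
time_s: 12.65
eef_pos: [0.2038, -0.4619, 0.5031]
orientation: [0.695, 0.603, -0.298, 0.257]
ft_force: [0.8, -0.7, 0.0]
finger_gap: 0.636
grip_force: 0.0
```

Run:
```python
from plan import *
o,q,x,R=now();print(o["time_s"],q,x,tilt(R),R)
print(desired_spin(R,-1),desired_spin(R,1))
for W in([([.42,-.2,.5],0,4),([.36,.15,.5],0,6),([.42,.42,.42],0,5),([.575,.34,.27],0,5)],):
    for c in track(q,W): print(c[0][[0,4,9]] if len(c[0])>9 else c[0][-1],*c[1:4],c[4][:,1])
```

```text
12.65 [-0.927 -0.368  1.417 -0.541  1.474 -0.908] [ 0.204 -0.462  0.503] [ 46.286 -98.249] [[ 0.097  0.99  -0.104]
 [ 0.684 -0.142 -0.715]
 [-0.723 -0.002 -0.691]]
-3.1390392026836955 0.002553450906097583
[[ 202.219  176.838 -207.718   -0.   ]
 [ 435.915   67.838 -451.859   -0.   ]
 [ 435.915   67.838 -451.859   -0.   ]] [ 0.609  0.062  1.052 -0.919  2.416  0.157] [0.36  0.106 0.5  ] [ 46.286 -98.249] [ 0.99  -0.142 -0.002]
[[ 278.575   14.714 -175.528   -0.   ]
 [ 278.575   14.714 -175.528   -0.   ]
 [ 347.23   179.764  -30.719   -0.   ]] [ 0.692  0.828  0.458 -0.758  2.359  0.419] [0.575 0.34  0.27 ] [ 46.286 -98.249] [ 0.99  -0.142 -0.002]
```

Emit:
step_arm(
  rows=[
    [202,177,-208,0,60],
    [202,177,-208,0,60],
    [202,177,-208,0,60],
    [202,177,-208,0,60],
    [436,68,-452,0,60],
    [436,68,-452,0,60],
    [436,68,-452,0,60],
    [436,68,-452,0,60],
    [436,68,-452,0,60],
    [436,68,-452,0,60],
  ],
)

```text
time_s: 13.9
eef_pos: [0.3599, 0.1054, 0.5005]
orientation: [0.694, 0.603, -0.297, 0.257]
ft_force: [0.7, -0.1, -0.3]
finger_gap: 0.636
grip_force: 0.0
```

Run:
```python
from plan import *
o,q,x,R=now();print(o["time_s"],x,tilt(R))
for W in([([.42,.42,.42],0,5),([.575,.34,.27],0,5),([.565,.10,.26],0,10)],):
    for c in track(q,W): print(c[0][[0,4,9]] if len(c[0])>9 else c[0][-1],*c[1:4],c[4][:,1])
```

```text
13.9 [0.36  0.106 0.501] [ 46.253 -98.213]
[[ 279.248   15.643 -175.366   -0.   ]
 [ 279.248   15.643 -175.366   -0.   ]
 [ 347.559  180.733  -30.44    -0.   ]] [ 0.692  0.827  0.459 -0.757  2.358  0.418] [0.575 0.34  0.27 ] [ 46.253 -98.213] [ 0.99  -0.14  -0.003]
[[-158.106   23.804  179.544   -0.   ]
 [-158.106   23.804  179.544   -0.   ]
 [-158.106   23.804  179.544   -0.   ]] [ 0.432  0.416  1.099 -0.737  2.016  0.377] [0.565 0.1   0.26 ] [ 46.253 -98.213] [ 0.99  -0.14  -0.003]
```

Emit:
step_arm(
  rows=[
    [279,16,-175,0,60],
    [279,16,-175,0,60],
    [279,16,-175,0,60],
    [279,16,-175,0,60],
    [279,16,-175,0,60],
    [347,180,-30,0,60],
    [347,180,-30,0,60],
    [347,180,-30,0,60],
    [347,180,-30,0,60],
    [347,180,-30,0,60],
  ],
)

```text
time_s: 15.15
eef_pos: [0.5768, 0.3346, 0.2657]
orientation: [0.694, 0.602, -0.302, 0.256]
ft_force: [-0.4, -0.3, 1.0]
finger_gap: 0.639
grip_force: 0.0
```

Run:
```python
from plan import *
from plant import snapshot
o,q,x,R=now();print(o["time_s"],x,tilt(R),o["ft_force"],R)
s=snapshot("scene");t=snapshot("top");np.savez("scene2",**s);np.savez("top2",**t)
a=crop(s,240,100,180,230,2.5);b=crop(t,130,80,140,190,2.5)
o=np.zeros((580,800,3),np.uint8);o[:575,:450]=a;o[:475,450:800]=b
cv2.imwrite("pics/z2.png",o)
```

```text
15.15 [0.577 0.335 0.266] [ 46.622 -98.78 ] [-0.405 -0.265  0.993] [[ 0.093  0.989 -0.111]
 [ 0.68  -0.145 -0.718]
 [-0.727 -0.009 -0.687]]
```

View pics/z2.png

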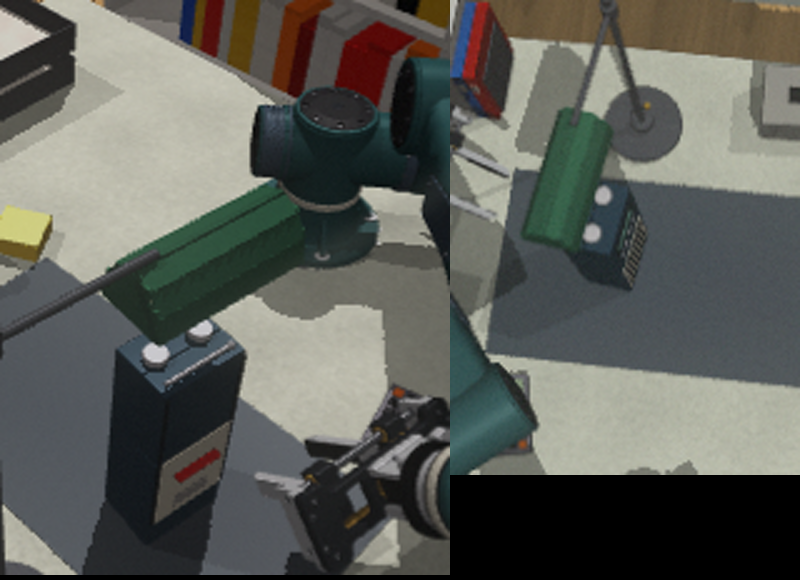

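The zoomed view shows the leaned gripper low behind the radio at about (350,490), clear of the shade and in line with the radio's back. Next is the push.

Emit:
step_arm(
  rows=[
    [-1,0,54,0,60],
    [-36,0,90,0,60],
    [-50,0,105,0,60],
    [-56,0,112,0,60],
    [-63,0,119,0,60],
    [-70,0,127,0,60],
    [-77,0,134,0,60],
    [-84,0,141,0,60],
    [-87,0,145,0,60],
    [-91,0,148,0,60],
  ],
)

```text
time_s: 16.5
eef_pos: [0.5515, 0.1681, 0.233]
orientation: [0.695, 0.602, -0.298, 0.257]
ft_force: [-0.4, 0.4, 0.7]
finger_gap: 0.635
grip_force: 0.0
```

Run:
```python
from plan import *
from plant import snapshot
o,q,x,R=now();print(o["time_s"],x,tilt(R),o["ft_force"],R)
s=snapshot("scene");t=snapshot("top");np.savez("scene3",**s);np.savez("top3",**t)
a=crop(s,200,100,200,230,2.5);b=crop(t,130,80,115,190,2.5)
o=np.zeros((580,800,3),np.uint8);o[:575,:500]=a;o[:475,500:787]=b
cv2.imwrite("pics/z3.png",o)
```

```text
16.5 [0.552 0.168 0.233] [ 46.308 -98.297] [-0.394  0.394  0.674] [[ 0.097  0.99  -0.104]
 [ 0.684 -0.142 -0.715]
 [-0.723 -0.002 -0.691]]Traceback (most recent call last):
  File "<stdin>", line 6, in <module>
ValueError: could not broadcast input array from shape (475,288,3) into shape (475,287,3)
```

Run:
```python
from h import *
s=load("scene3");t=load("top3")
a=crop(s,200,100,200,230,2.5);b=crop(t,130,80,115,190,2.5)
o=np.zeros((580,800,3),np.uint8);o[:575,:500]=a;o[:475,500:788]=b
cv2.imwrite("pics/z3.png",o)
```

```text
(no output)
```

View pics/z3.png

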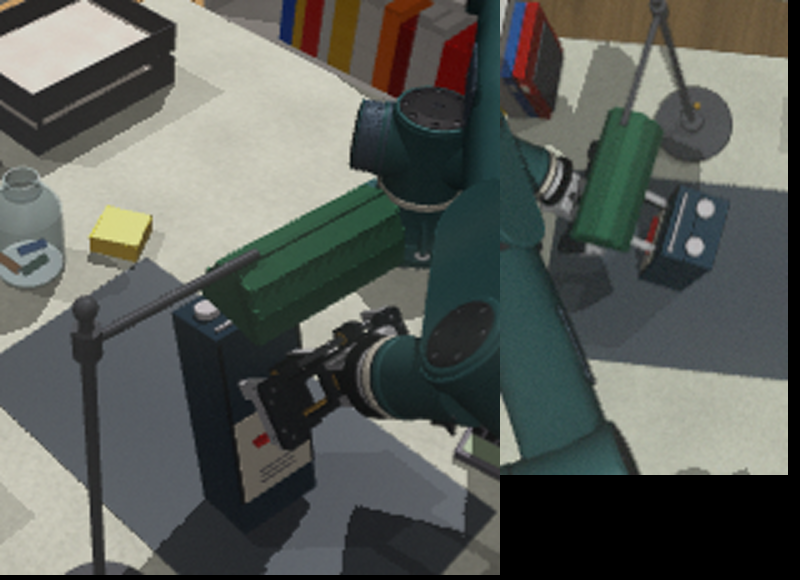

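The radio leans forward about 14° with the fingers on its back. I'll push a little further and then withdraw.

Emit:
step_arm(
  rows=[
    [-5,0,8,0,60],
    [-10,0,16,0,60],
    [-14,0,20,0,60],
    [-17,0,23,0,60],
    [-17,0,23,0,60],
    [-17,0,23,0,60],
    [0,0,0,0,60],
    [35,0,-36,0,60],
    [69,0,-73,0,60],
    [104,0,-109,0,60],
  ],
)

```text
time_s: 17.85
eef_pos: [0.5732, 0.3193, 0.2338]
orientation: [0.695, 0.602, -0.297, 0.257]
ft_force: [0.2, 0.3, -0.4]
finger_gap: 0.635
grip_force: 0.0
```

Run:
```python
from plan import *
from plant import snapshot
o,q,x,R=now();print(o["time_s"],x,tilt(R),o["ft_force"])
s=snapshot("scene");t=snapshot("top");np.savez("scene4",**s);np.savez("top4",**t)
a=crop(s,160,120,200,190,2.6)[:500];b=crop(t,150,90,110,190,2.5)
o=np.zeros((580,800,3),np.uint8);o[:a.shape[0],:520]=a;o[:475,520:795]=b
cv2.imwrite("pics/z4.png",o)
```

```text
17.85 [0.573 0.319 0.234] [ 46.258 -98.188] [ 0.229  0.276 -0.405]
```

View pics/z4.png

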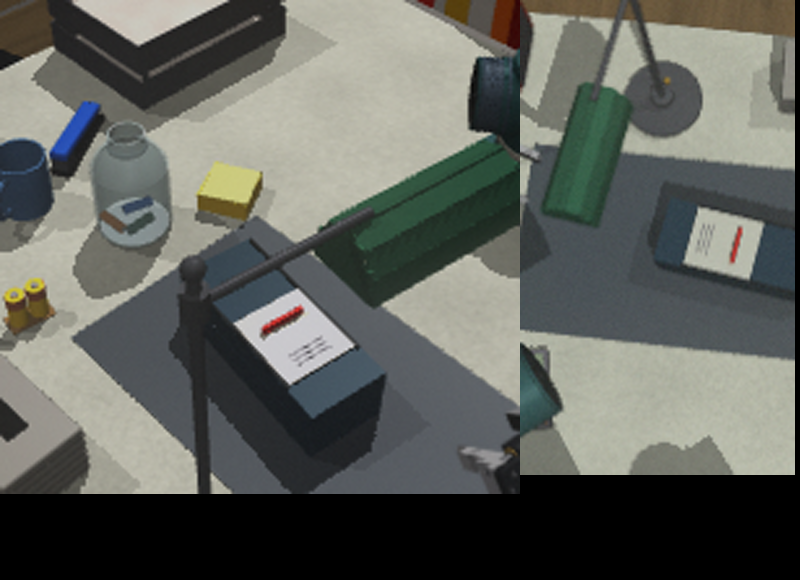

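The radio lies face down. The red ridge is at about (282,320) in the crop and the cream cover is fully visible in both views. I'll measure the cover and ridge by colour, and the jar as well.

Run:
```python
from plan import *
for n,(x0,y0,x1,y1) in dict(scene=(215,190,315,300),top=(190,140,275,215)).items():
    s=load(n+"4");im=s["image"].astype(int);M=np.zeros(im.shape[:2],bool);M[y0:y1,x0:x1]=1
    r,g,b=im[...,0],im[...,1],im[...,2]
    red=(M&(r>120)&(g<80)&(b<80)).astype(np.uint8);cream=(M&(r>150)&(g>140)&(b>120)).astype(np.uint8)
    ys,xs=np.nonzero(red);print(n,"red",xs.mean(),ys.mean(),len(xs),"onz.09",onz(s,(xs.mean(),ys.mean()),.090))
    pts=np.array([onz(s,(x,y),.090)[:2] for x,y in zip(xs,ys)]);u,sv,vt=np.linalg.svd(pts-pts.mean(0));print(" red axis",vt[0],np.ptp((pts-pts.mean(0))@vt[0]))
    cs,_=cv2.findContours(cream|red,cv2.RETR_EXTERNAL,cv2.CHAIN_APPROX_NONE);c=max(cs,key=cv2.contourArea)
    w=np.array([onz(s,p[0].astype(float),.083)[:2] for p in c],np.float32)
    (cx,cy),(a,bb),an=cv2.minAreaRect(w*1000);print(" cover",cx,cy,a,bb,an)
s=load("scene0");t=load("top0")
print("jar rim scene",onz(s,(208.2,170.9),.172),"floor",onz(s,(211.5,205),.006),"top floor",onz(t,(313,206.3),.006),"top mouth",onz(t,(317.6,198.3),.172))
```

```text
scene red 267.9 242.1 20 onz.09 [ 0.53  -0.009  0.09 ]
 red axis [ 0.995 -0.102] 0.05577190910256646
 cover 533.2843627929688 14.498493194580078 112.08988952636719 97.11956024169922 81.99974060058594
top red 235.89473684210526 187.78947368421052 19 onz.09 [ 0.526 -0.007  0.09 ]
 red axis [-0.996  0.095] 0.0555445399734618
 cover 694.2340698242188 27.787368774414062 80.08502960205078 353.500244140625 5.913519382476807
jar rim scene [ 0.503 -0.334  0.172] floor [ 0.504 -0.335  0.006] top floor [ 0.498 -0.341  0.006] top mouth [ 0.5   -0.336  0.172]
```

```bash
cat >> plan.py <<'E'
SH_C=np.array([.567,.192,.4325]);SH_A=np.c_[[-.988,.156,0],[.156,.988,0],[0,0,1.]]
def chain(q):
    h,a1,L1,e,L2,Lt,wy,wx=P;R1=Rz(q[0]);R2=R1@Ry(q[1]);R3=R2@Ry(q[2]);R5=R3@Rz(q[3])@Ry(q[4])
    s=R1@[a1,0,h];s1=s+R1@[0,wy,0];el=s1+R2@[0,0,L1];f0=el+R3@[e,0,0];w=f0+R3@[0,0,L2];return [s1,el,f0,w,w+R5@[0,0,Lt]]
def shade_clear(q):
    c=chain(q);r=[]
    for a,b in zip(c[1:-1],c[2:]):
        t=np.linspace(0,1,60)[:,None];p=(a+(b-a)*t-SH_C)@SH_A
        r.append(np.linalg.norm(np.maximum(np.abs(p)-[.09,.04,.0325],0),axis=1).min())
    return np.array(r)
E
python3 - <<'E'
from plan import *
o,q,x,R=now()
print(shade_clear(q),chain(q)[1:4])
for t in([.55,.19,.23],[.533,.03,.15],[.533,.03,.103],[.52,-.09,.103],[.54,.05,.07],[.54,.05,.15],[.53,0,.15]):
    k,e=ik(np.array(t),R,seeds=q);print(t,round(e,4),k,shade_clear(k),chain(k)[3])
E
```

```text
[0.26  0.169 0.186] [array([0.21 , 0.242, 0.472]), array([0.224, 0.253, 0.373]), array([0.607, 0.562, 0.459])]
[0.55, 0.19, 0.23] 0.0 [ 0.555  0.512  1.026 -0.689  2.08   0.493] [0.312 0.103 0.093] [0.584 0.429 0.46 ]
[0.533, 0.03, 0.15] 0.0 [ 0.353  0.35   1.413 -0.709  1.778  0.482] [0.366 0.003 0.04 ] [0.567 0.269 0.38 ]
[0.533, 0.03, 0.103] 0.0 [ 0.353  0.394  1.455 -0.7    1.713  0.538] [0.349 0.039 0.076] [0.567 0.269 0.333]
[0.52, -0.09, 0.103] 0.0 [ 0.164  0.287  1.598 -0.762  1.565  0.428] [0.386 0.05  0.067] [0.554 0.149 0.333]
[0.54, 0.05, 0.07] 0.0 [ 0.378  0.459  1.437 -0.686  1.692  0.587] [0.323 0.063 0.115] [0.574 0.289 0.3  ]
[0.54, 0.05, 0.15] 0.0 [ 0.378  0.381  1.371 -0.702  1.803  0.494] [0.355 0.008 0.054] [0.574 0.289 0.38 ]
[0.53, 0, 0.15] 0.0 [ 0.308  0.319  1.454 -0.723  1.742  0.455] [0.377 0.002 0.021] [0.564 0.239 0.38 ]
```

The forearm would come too close to the shade (about 40 mm to its centre line) if I worked on the lying radio with this lean. I'll re-tilt so that the fingers point towards +y and the body is on the open side. First I'll check the free space there and simulate it.

```bash
cat > seq.py <<'E'
from plan import *
o,q0,x,R=now();print(o["time_s"],x,tilt(R),q0)
s=load("scene4")
print("proj",proj(s,[[.1,.8,.6],[.1,.6,.5],[.1,.95,.5]]))
def vec(az,r,z): a=np.radians(az);return np.array([r*np.cos(a),r*np.sin(a),z])
def lean(R): return R[:,2]@vec(82,1,0)
def greedy(q,cands,spins,n,ret=None):
    out=[]
    for k in range(n):
        best=None;x0,R0=fk(q,P)
        for t in cands:
            d=shift(R0,x0,t)
            for sp in spins:
                q1,x1,R1=simcall(q,[[*d,sp]],.6)
                c=np.degrees(np.arcsin(lean(R1)))
                if x1[2]>.12 and (best is None or c>best[0]): best=(c,t,sp,d,q1,x1,tilt(R1))
        q=best[4];out.append(best);print(k,*best)
    return out
if __name__=="__main__":
    greedy(q0,[vec(82,1.3,.3),vec(82,1.3,.7),vec(70,1.3,.5),vec(95,1.2,.5)],(-2.8,2.8),5)
E
time python3 seq.py
```

```text
17.95 [0.573 0.323 0.229] [ 46.415 -98.139] [ 0.678  0.779  0.619 -0.699  2.266  0.499]
proj [[758.562 179.891]
 [600.907 171.411]
 [825.496 262.713]]
0 -38.70071851539779 [0.445 1.222 0.5  ] -2.8 [ 406.371 -251.115 -818.417] [ 1.074  0.919  0.27  -0.509  2.515 -1.018] [0.354 0.571 0.259] [ 39.002 -91.456]
1 -26.114685397607786 [0.445 1.222 0.5  ] -2.8 [-148.134  330.905 -597.995] [ 1.187  0.89   0.27  -0.273  2.39  -2.57 ] [0.271 0.658 0.244] [ 26.575 -87.708]
2 -13.448081887436173 [0.181 1.287 0.3  ] 2.8 [-521.219 -157.82  -333.176] [ 1.386  0.965  0.27  -0.238  2.124 -0.491] [0.157 0.784 0.16 ] [ 17.493 -58.688]
3 2.6079478543984758 [0.181 1.287 0.3  ] -2.8 [-144.959  430.361 -259.551] [ 1.387  0.955  0.27  -0.115  1.864 -2.293] [0.142 0.877 0.155] [ 6.923 14.178]
4 24.2709436621819 [0.445 1.222 0.5  ] -2.8 [-146.983 -468.72  -296.931] [ 1.623  0.719  0.614 -0.332  1.431 -2.57 ] [0.003 0.925 0.218] [28.727 50.784]
real	0m17.550s
user	0m16.125s
sys	0m0.250s
```

```bash
nproc
cat > beam.py <<'E'
from seq import *
from multiprocessing import Pool
import sys
Z=np.array([np.sin(.80)*np.cos(np.radians(82.5)),np.sin(.80)*np.sin(np.radians(82.5)),-np.cos(.80)])
T=[vec(a,1.4,z) for a in(30,60,82,110,-60,-98) for z in(.3,.9)]+[None]
def ev(a):
    q,h,t,s=a;x0,R0=fk(q,P)
    d=np.zeros(3) if t is None else np.round(shift(R0,x0,t),-1)
    q1,x1,R1=simcall(q,[[*d,s]],.6)
    ang=np.degrees(np.arccos(np.clip(R1[:,2]@Z,-1,1)))
    ok=x1[2]>.2 and q1[4]<2.6 and shade_clear(q1).min()>.09 and chain(q1)[3][2]>.3 and np.hypot(*x1[:2])>.3
    return (ang if ok else 999,q1,h+[(d,s,x1,tilt(R1),ang,q1)])
if __name__=="__main__":
    W=8;B=[(0,q0,[])]
    with Pool() as p:
        for L in range(5):
            r=p.map(ev,[(q,h,t,s) for _,q,h in B for t in T for s in(-3,-1.5,0,1.5,3)],chunksize=2)
            r.sort(key=lambda v:v[0]);B=[]
            for v in r:
                if all(np.linalg.norm(v[1]-b[1])>.25 for b in B): B.append(v)
                if len(B)>=W:break
            print(L,[round(b[0],1) for b in B],flush=True)
            for d in B[0][2]: print("   ",*d)
E
time timeout 560 python3 beam.py
```

```text
4
17.95 [0.573 0.323 0.229] [ 46.415 -98.139] [ 0.678  0.779  0.619 -0.699  2.266  0.499]
proj [[758.562 179.891]
 [600.907 171.411]
 [825.496 262.713]]
0 [np.float64(84.8), np.float64(91.0), np.float64(91.5), np.float64(92.2), np.float64(92.2), np.float64(92.2), np.float64(92.2), np.float64(92.2)]
    [  130.     0. -1110.] -3 [0.436 0.472 0.369] [ 39.377 -87.331] 84.80205009272163 [ 0.943  0.788  0.27  -0.744  2.517 -1.352]
1 [np.float64(69.5), np.float64(70.3), np.float64(73.9), np.float64(76.5), np.float64(77.1), np.float64(78.2), np.float64(79.1), np.float64(80.3)]
    [  130.     0. -1110.] -3 [0.436 0.472 0.369] [ 39.377 -87.331] 84.80205009272163 [ 0.943  0.788  0.27  -0.744  2.517 -1.352]
    [-330.  180. -870.] -3 [0.315 0.589 0.349] [ 24.428 -80.329] 69.45799280846553 [ 1.115  0.721  0.327 -0.371  2.412 -2.57 ]
2 [np.float64(52.6), np.float64(58.1), np.float64(60.4), np.float64(60.4), np.float64(61.3), np.float64(61.3), np.float64(62.3), np.float64(62.7)]
    [  130.     0. -1110.] -3 [0.436 0.472 0.369] [ 39.377 -87.331] 84.80205009272163 [ 0.943  0.788  0.27  -0.744  2.5
[... 1064 characters left out ...]
4(21.8)]
    [  130.     0. -1110.] -3 [0.436 0.472 0.369] [ 39.377 -87.331] 84.80205009272163 [ 0.943  0.788  0.27  -0.744  2.517 -1.352]
    [-750. -310. -530.] -3 [0.504 0.474 0.31 ] [ 27.033 -67.692] 70.26402542212534 [ 0.868  0.601  0.604 -0.49   2.111 -2.57 ]
    [-400. -360. -800.] -3 [0.129 0.729 0.336] [   7.449 -123.023] 52.634299726131395 [ 1.301  0.737  0.27   0.051  2.258 -2.57 ]
    [-430. -500.  -40.] -3 [-0.208  0.864  0.263] [ 18.368 157.649] 44.01581803352882 [ 1.636  0.845  0.27   0.3    1.868 -2.57 ]
    [-410. -310.  100.] -3 [-0.578  0.916  0.2  ] [ 42.525 104.292] 15.489084750829864 [ 2.149  0.934  0.386 -0.245  1.119 -2.57 ]
real	2m44.704s
user	10m39.111s
sys	0m0.415s
```

Emit:
step_arm(
  rows=[
    [130,0,-1110,-3,30],
    [130,0,-1110,-3,30],
    [130,0,-1110,-3,30],
    [130,0,-1110,-3,30],
    [130,0,-1110,-3,30],
    [130,0,-1110,-3,30],
    [130,0,-1110,-3,30],
    [130,0,-1110,-3,30],
    [130,0,-1110,-3,30],
    [130,0,-1110,-3,30],
  ],
)

```text
time_s: 19.2
eef_pos: [0.439, 0.4659, 0.374]
orientation: [-0.088, 0.937, -0.338, -0.014]
ft_force: [-0.2, -1.1, 0.4]
finger_gap: 0.32
grip_force: 0.0
```

```bash
sed -i 's/range(5)/range(int(sys.argv[1]))/; s/for d in B\[0\]\[2\]/for d in B[0][2]+B[1][2]/' beam.py; python3 beam.py 3
```

```text
19.2 [0.439 0.466 0.374] [ 39.506 -87.031] [ 0.937  0.779  0.276 -0.755  2.513 -1.35 ]
proj [[758.562 179.891]
 [600.907 171.411]
 [825.496 262.713]]
0 [np.float64(69.7), np.float64(70.5), np.float64(74.1), np.float64(78.3), np.float64(78.6), np.float64(79.3), np.float64(81.1), np.float64(82.5)]
    [-330.  190. -870.] -3 [0.32  0.586 0.35 ] [ 24.765 -79.028] 69.6580269817279 [ 1.113  0.714  0.337 -0.387  2.405 -2.57 ]
    [-750. -290. -530.] -3 [0.507 0.47  0.314] [ 27.478 -66.791] 70.51699681785517 [ 0.865  0.597  0.606 -0.501  2.106 -2.57 ]
1 [np.float64(52.6), np.float64(59.0), np.float64(59.9), np.float64(60.8), np.float64(61.7), np.float64(61.7), np.float64(62.7), np.float64(62.7)]
    [-750. -290. -530.] -3 [0.507 0.47  0.314] [ 27.478 -66.791] 70.51699681785517 [ 0.865  0.597  0.606 -0.501  2.106 -2.57 ]
    [-410. -360. -800.] -3 [0.131 0.733 0.329] [   6.894 -109.164] 52.60267067604115 [ 1.313  0.745  0.27   0.012  2.246 -2.57 ]
    [-750. -290. -530.] -3 [0.507 0.47  0.314] [ 27.478 -66.791] 70.51699681785517 [ 0.865  0.597  0.606 -0.501  2.106 -2.57 ]
    [  70. -810. -49
[... 318 characters left out ...]
 70.51699681785517 [ 0.865  0.597  0.606 -0.501  2.106 -2.57 ]
    [-410. -360. -800.] -3 [0.131 0.733 0.329] [   6.894 -109.164] 52.60267067604115 [ 1.313  0.745  0.27   0.012  2.246 -2.57 ]
    [-400. -430. -640.] 3 [0.122 0.776 0.401] [ 9.942 53.924] 37.343779812742426 [ 1.374  0.655  0.27  -0.082  2.058 -0.706]
    [-750. -290. -530.] -3 [0.507 0.47  0.314] [ 27.478 -66.791] 70.51699681785517 [ 0.865  0.597  0.606 -0.501  2.106 -2.57 ]
    [-410. -360. -800.] -3 [0.131 0.733 0.329] [   6.894 -109.164] 52.60267067604115 [ 1.313  0.745  0.27   0.012  2.246 -2.57 ]
    [-810.  110. -610.] 3 [-0.153  0.754  0.405] [ 7.168 83.583] 38.670099007959166 [ 1.711  0.645  0.27  -0.036  2.105 -0.339]
```

Emit:
step_arm(
  rows=[
    [-750,-290,-530,-3,30],
    [-750,-290,-530,-3,30],
    [-750,-290,-530,-3,30],
    [-750,-290,-530,-3,30],
    [-750,-290,-530,-3,30],
    [-750,-290,-530,-3,30],
    [-750,-290,-530,-3,30],
    [-750,-290,-530,-3,30],
    [-750,-290,-530,-3,30],
    [-750,-290,-530,-3,30],
  ],
)

```text
time_s: 20.45
eef_pos: [0.5233, 0.5096, 0.328]
orientation: [0.699, -0.688, 0.171, 0.096]
ft_force: [-0.5, -0.6, -0.4]
finger_gap: 0.324
grip_force: 0.0
```

```bash
python3 beam.py 3
```

```text
20.45 [0.523 0.51  0.328] [ 22.649 -73.76 ] [ 0.844  0.772  0.277 -0.437  2.262 -2.566]
proj [[758.562 179.891]
 [600.907 171.411]
 [825.496 262.713]]
0 [np.float64(48.5), np.float64(53.6), np.float64(59.1), np.float64(60.3), np.float64(60.8), np.float64(61.6), np.float64(61.8), np.float64(62.1)]
    [  30. -750. -520.] -3 [0.315 0.666 0.362] [   6.681 -166.717] 48.51981186524569 [ 1.015  0.702  0.27   0.106  2.249 -2.57 ]
    [-600.  240. -890.] -3 [-0.015  0.72   0.38 ] [  12.788 -154.798] 53.58401765878061 [ 1.427  0.687  0.27   0.249  2.294 -2.57 ]
1 [np.float64(34.0), np.float64(34.4), np.float64(35.2), np.float64(37.0), np.float64(37.2), np.float64(38.0), np.float64(38.7), np.float64(39.6)]
    [  30. -750. -520.] -3 [0.315 0.666 0.362] [   6.681 -166.717] 48.51981186524569 [ 1.015  0.702  0.27   0.106  2.249 -2.57 ]
    [-700. -180. -540.] 3 [0.164 0.773 0.42 ] [11.898 78.901] 33.96878044804053 [ 1.281  0.631  0.27   0.022  2.033 -0.487]
    [  30. -750. -520.] -3 [0.315 0.666 0.362] [   6.681 -166.717] 48.51981186524569 [ 1.015  0.702  0.27   0.106  2.249 -2.57 ]
    [-690. -
[... 332 characters left out ...]
51981186524569 [ 1.015  0.702  0.27   0.106  2.249 -2.57 ]
    [-290. -610.    0.] -3 [0.082 0.873 0.296] [ 20.488 140.009] 38.04641331399258 [ 1.29   0.811  0.27   0.344  1.892 -2.57 ]
    [-240. -460.   80.] -3 [-0.155  1.058  0.233] [39.856 84.665] 6.158887155010922 [ 1.709  0.912  0.338 -0.158  1.214 -2.57 ]
    [  30. -750. -520.] -3 [0.315 0.666 0.362] [   6.681 -166.717] 48.51981186524569 [ 1.015  0.702  0.27   0.106  2.249 -2.57 ]
    [-690. -250.   60.] -3 [-0.123  0.924  0.252] [ 19.391 127.55 ] 34.36587054789494 [ 1.569  0.862  0.27   0.207  1.735 -2.57 ]
    [-140. -640. -550.] -3 [-0.321  0.89   0.451] [42.377 92.832] 7.971496153372892 [ 1.93   0.598  0.426 -0.21   1.406 -2.57 ]
```

Emit:
step_arm(
  rows=[
    [30,-750,-520,-3,30],
    [30,-750,-520,-3,30],
    [30,-750,-520,-3,30],
    [30,-750,-520,-3,30],
    [30,-750,-520,-3,30],
    [30,-750,-520,-3,30],
    [30,-750,-520,-3,30],
    [30,-750,-520,-3,30],
    [30,-750,-520,-3,30],
    [30,-750,-520,-3,30],
  ],
)

```text
time_s: 21.7
eef_pos: [0.3084, 0.6443, 0.3849]
orientation: [0.864, -0.491, -0.096, 0.054]
ft_force: [-0.3, 0.3, -0.0]
finger_gap: 0.321
grip_force: 0.0
```

```bash
python3 beam.py 3
```

```text
21.7 [0.308 0.644 0.385] [  12.639 -179.954] [ 0.961  0.676  0.276  0.243  2.302 -2.566]
proj [[758.562 179.891]
 [600.907 171.411]
 [825.496 262.713]]
0 [np.float64(33.6), np.float64(34.1), np.float64(34.6), np.float64(37.7), np.float64(38.7), np.float64(39.3), np.float64(40.2), np.float64(40.8)]
    [-750. -190. -480.] 3 [0.153 0.773 0.428] [ 14.224 108.917] 33.57094556686821 [ 1.239  0.625  0.27   0.17   2.043 -0.463]
    [-350. -520. -590.] 3 [0.362 0.69  0.42 ] [12.11  95.403] 34.1167996235077 [ 0.956  0.632  0.27   0.156  2.073 -0.755]
1 [np.float64(4.3), np.float64(15.0), np.float64(15.9), np.float64(16.0), np.float64(16.7), np.float64(17.3), np.float64(17.9), np.float64(18.1)]
    [-680. -300.  110.] -3 [-0.128  0.902  0.304] [ 25.742 144.571] 39.33151865960905 [ 1.514  0.815  0.27   0.386  1.788 -2.57 ]
    [  60. -580.   10.] -3 [-0.247  1.026  0.249] [43.706 87.794] 4.292948850286791 [ 1.814  0.807  0.511 -0.218  1.091 -2.57 ]
    [-680. -300.  110.] -3 [-0.128  0.902  0.304] [ 25.742 144.571] 39.33151865960905 [ 1.514  0.815  0.27   0.386  1.788 -2.57 ]
    [-450. -190.  
[... 274 characters left out ...]
3 [0.153 0.773 0.428] [ 14.224 108.917] 33.57094556686821 [ 1.239  0.625  0.27   0.17   2.043 -0.463]
    [-180.  540.  260.] 3 [0.143 1.008 0.219] [27.949 84.447] 17.92339072453758 [1.356 0.923 0.27  0.055 1.464 1.451]
    [ 540.  540. -480.] 3 [0.476 0.859 0.436] [45.662 81.917] 0.45257793139513813 [0.879 0.672 0.37  0.39  1.396 2.57 ]
    [-750. -190. -480.] 3 [0.153 0.773 0.428] [ 14.224 108.917] 33.57094556686821 [ 1.239  0.625  0.27   0.17   2.043 -0.463]
    [-170.  690. -320.] 3 [0.128 0.866 0.472] [29.908 82.093] 15.930549796863234 [1.342 0.611 0.27  0.046 1.74  1.45 ]
    [250. 530. 360.] 3 [0.549 0.941 0.229] [45.55  81.567] 0.7261605483091371 [0.876 0.941 0.341 0.414 1.176 2.57 ]
```

Emit:
step_arm(
  rows=[
    [-750,-190,-480,3,30],
    [-750,-190,-480,3,30],
    [-750,-190,-480,3,30],
    [-750,-190,-480,3,30],
    [-750,-190,-480,3,30],
    [-750,-190,-480,3,30],
    [-750,-190,-480,3,30],
    [-750,-190,-480,3,30],
    [-750,-190,-480,3,30],
    [-750,-190,-480,3,30],
  ],
)

```text
time_s: 22.95
eef_pos: [0.153, 0.772, 0.4265]
orientation: [-0.104, 0.987, 0.12, -0.027]
ft_force: [0.2, 0.6, 0.1]
finger_gap: 0.316
grip_force: 0.0
```

```bash
sed -i 's/for a in(30,60,82,110,-60,-98) for z in(.3,.9)/for a in(60,75,82,90,100) for z in(.4,.7,1.0)/; s/(-3,-1.5,0,1.5,3)\]/(-3,-2.5,2,2.5,3)]/' beam.py; python3 beam.py 2
```

```text
22.95 [0.153 0.772 0.427] [ 14.105 108.497] [ 1.24   0.622  0.276  0.167  2.041 -0.45 ]
proj [[758.562 179.891]
 [600.907 171.411]
 [825.496 262.713]]
0 [np.float64(16.1), np.float64(17.0), np.float64(17.5), np.float64(17.6), np.float64(17.8), np.float64(18.3), np.float64(18.3), np.float64(19.1)]
    [-160.  640. -130.] 3 [0.132 0.914 0.409] [29.776 81.999] 16.063921910124236 [1.352 0.695 0.27  0.04  1.658 1.468]
    [ 270.  790. -390.] 3 [-0.062  0.841  0.501] [29.188 88.318] 17.00501000597613 [ 1.585  0.566  0.27  -0.022  1.797  1.67 ]
1 [np.float64(0.3), np.float64(0.7), np.float64(0.7), np.float64(1.0), np.float64(1.0), np.float64(1.6), np.float64(1.9), np.float64(2.4)]
    [-610.  450. -500.] 3 [0.341 0.764 0.494] [27.866 76.359] 18.32439203247936 [1.026 0.57  0.27  0.146 1.832 1.207]
    [ 760.  -20. -180.] -3 [0.262 0.88  0.559] [46.077 82.609] 0.25269164947789274 [ 1.142  0.567  0.27   0.215  1.524 -0.548]
    [-330.  500.  140.] 3 [0.245 0.964 0.273] [28.247 80.419] 17.632423564709235 [1.239 0.861 0.27  0.078 1.523 1.359]
    [ 690.   90. -450.] 2.5 [0.37  0.888 0.484] [45.873 83.412] 0.6557241998287693 [1.009 0.63  0.337 0.318 1.433 2.57 ]
```

Emit:
step_arm(
  rows=[
    [-610,450,-500,3,30],
    [-610,450,-500,3,30],
    [-610,450,-500,3,30],
    [-610,450,-500,3,30],
    [-610,450,-500,3,30],
    [-610,450,-500,3,30],
    [-610,450,-500,3,30],
    [-610,450,-500,3,30],
    [-610,450,-500,3,30],
    [-610,450,-500,3,30],
  ],
)

```text
time_s: 24.2
eef_pos: [0.3402, 0.7639, 0.4932]
orientation: [0.725, 0.645, 0.197, -0.137]
ft_force: [-0.6, 0.3, 0.3]
finger_gap: 0.319
grip_force: 0.0
```

Run:
```python
from seq import *
for t in (vec(75,1.4,.7),vec(75,1.4,1.0),vec(82,1.4,1.0)):
    d=np.round(shift(R,x,t),-1)
    for s in(-3,-2.8,-2.6,2.5):
        q1,x1,R1=simcall(q0,[[*d,s]],.6);print(d,s,x1,tilt(R1),q1)
```

```text
24.2 [0.34  0.764 0.493] [27.779 76.349] [1.028 0.567 0.276 0.145 1.83  1.216]
proj [[758.562 179.891]
 [600.907 171.411]
 [825.496 262.713]]
[620. -40.  90.] -3 [0.277 0.959 0.456] [45.363 82.378] [ 1.17   0.706  0.27   0.192  1.395 -0.546]
[620. -40.  90.] -2.8 [0.276 0.954 0.453] [44.378 81.827] [ 1.173  0.705  0.27   0.18   1.411 -0.539]
[620. -40.  90.] -2.6 [0.275 0.949 0.45 ] [43.227 81.186] [ 1.177  0.703  0.27   0.165  1.43  -0.53 ]
[620. -40.  90.] 2.5 [0.402 0.912 0.438] [45.203 80.414] [1.006 0.7   0.316 0.283 1.385 2.57 ]
[ 760.  -30. -180.] -3 [0.26  0.881 0.558] [45.959 82.655] [ 1.145  0.568  0.27   0.212  1.525 -0.537]
[ 760.  -30. -180.] -2.8 [0.259 0.877 0.555] [44.921 82.075] [ 1.149  0.567  0.27   0.199  1.541 -0.531]
[ 760.  -30. -180.] -2.6 [0.258 0.872 0.55 ] [43.711 81.403] [ 1.154  0.567  0.27   0.183  1.56  -0.523]
[ 760.  -30. -180.] 2.5 [0.396 0.827 0.542] [44.596 76.651] [0.97  0.57  0.291 0.255 1.538 2.57 ]
[ 770. -200. -180.] -3 [0.182 0.897 0.558] [45.226 83.865] [ 1.254  0.564  0.27   0.148  1.53  -0.456]
[ 770. -200. -180.] -2.8 [0.182 0.893 0.554] [44.244 83.273] [ 1.258  0.564  0.27   0.136  1.546 -0.451]
[ 770. -200. -180.] -2.6 [0.181 0.889 0.55 ] [43.096 82.581] [ 1.262  0.563  0.27   0.122  1.564 -0.444]
[ 770. -200. -180.] 2.5 [0.338 0.847 0.546] [44.27  79.059] [1.045 0.562 0.293 0.232 1.544 2.57 ]
```

Next: [760,-30,-180,-2.9], which should give about 45.5° at 82.4°. I'll plan the route to the ridge in the same step.

Emit:
step_arm(
  rows=[
    [760,-30,-180,-2.9,30],
    [760,-30,-180,-2.9,30],
    [760,-30,-180,-2.9,30],
    [760,-30,-180,-2.9,30],
    [760,-30,-180,-2.9,30],
    [760,-30,-180,-2.9,30],
    [760,-30,-180,-2.9,30],
    [760,-30,-180,-2.9,30],
    [760,-30,-180,-2.9,30],
    [760,-30,-180,-2.9,30],
  ],
)

```text
time_s: 25.45
eef_pos: [0.2565, 0.879, 0.5557]
orientation: [-0.095, 0.918, 0.375, 0.089]
ft_force: [1.0, 0.2, -1.0]
finger_gap: 0.318
grip_force: 0.0
```

Run:
```python
from plan import *
o,q,x,R=now();print(o["time_s"],q,x,tilt(R))
for fl in(1,-1):
    s=desired_spin(R,fl);G=R@Rz(s);print("flip",fl,s,G[:,1])
    for n,t in dict(ridge=[.53,.03,.1],ridge2=[.515,-.08,.1],cella=[.54,.045,.07],cellb=[.53,-.01,.07],cellup=[.53,-.01,.2],jar=[.501,-.336,.215],jarhi=[.501,-.336,.28]).items():
        k,e=ik(np.array(t),G,n=6);print(n,round(e,4),k,shade_clear(k)[1:])
        if abs(e)<1e-3:last=k
```

```text
25.45 [ 1.151  0.564  0.276  0.205  1.532 -0.552] [0.257 0.879 0.556] [45.328 82.51 ]
flip 1 -1.2337358085073562 [-0.991  0.13   0.   ]
ridge 0.0196 [-0.521  0.222  1.706  0.749  1.581  2.57 ] [0.323 0.313]
ridge2 0.0 [-0.675  0.292  1.588  0.661  1.708  2.537] [0.368 0.38 ]
cella 0.0157 [-0.482  0.266  1.715  0.759  1.517  2.57 ] [0.311 0.322]
cellb 0.0017 [-0.561  0.286  1.667  0.706  1.584  2.57 ] [0.335 0.352]
cellup 0.0425 [-0.607  0.158  1.589  0.753  1.769  2.57 ] [0.35  0.278]
jar 0.0 [-0.959  0.551  0.99   0.611  2.147  2.508] [0.438 0.526]
jarhi 0.0065 [-0.962  0.527  0.899  0.655  2.237  2.57 ] [0.439 0.508]
flip -1 1.907856845082437 [ 0.991 -0.13   0.   ]
ridge 0.0 [-0.495  0.216  1.684  0.727  1.584 -0.486] [0.314 0.302]
ridge2 0.0 [-0.675  0.292  1.588  0.661  1.708 -0.605] [0.368 0.38 ]
cella 0.0 [-0.462  0.261  1.697  0.739  1.52  -0.501] [0.303 0.312]
cellb 0.0 [-0.559  0.285  1.665  0.704  1.584 -0.564] [0.335 0.351]
cellup 0.0 [-0.559  0.156  1.539  0.722  1.778 -0.396] [0.335 0.259]
jar 0.0 [-0.959  0.551  0.99   0.611  2.147 -0.633] [0.438 0.526]
jarhi 0.0 [-0.959  0.533  0.887  0.662  2.244 -0.545] [0.439 0.506]
```

The tool now leans 45.3° towards 82.5°, and the working poses clear the shade by 0.3 m. I'll plan the route to the ridge.

```bash
cat > tr.py <<'E'
from plan import *
def run(W):
    o,q,x,R=now();print(o["time_s"],x,tilt(R),R[:,1],o["ft_force"],o["finger_gap"],o["grip_force"])
    for c in track(q,W):
        a=c[0];keep=[0]+[i for i in range(1,len(a)) if np.abs(a[i]-a[i-1]).max()>1e-6]
        for i in keep: print(i,a[i])
        print("  ->",*c[1:4],c[4][:,1],shade_clear(c[1])[1:])
E
python3 - <<'E'
from tr import *
s=1.908
for W in([([.35,.35,.55],s,9),([.42,0,.42],s,8),([.531,.012,.15],s,6),([.531,.012,.1025],s,2)],[([.38,.30,.5],s,10),([.44,0,.35],s,6),([.531,.012,.14],s,4)]): run(W)
E
```

```text
25.45 [0.257 0.879 0.556] [45.328 82.51 ] [-0.241  0.701  0.671] [ 0.982  0.217 -1.029] 0.3184941718335956 0.0
0 [ -32.115 -397.051 -360.386    1.908]
9 [ -31.534 -746.524 -509.277    1.908]
  -> [ 0.002 -0.327  1.327  0.832  1.876  0.466] [0.362 0.292 0.529] [45.328 82.51 ] [ 0.994 -0.102  0.029] [0.345 0.146]
0 [-279.358   84.901 -124.394    0.04 ]
7 [-457.064  186.303   84.18     0.04 ]
  -> [-0.569  0.033  1.577  0.734  1.849 -0.346] [0.491 0.008 0.247] [45.328 82.51 ] [ 0.991 -0.13  -0.   ] [0.339 0.217]
0 [-62.142  38.876  74.723  -0.   ]
3 [-95.921  38.881 108.118  -0.   ]
  -> [-0.523  0.229  1.662  0.717  1.608 -0.5  ] [0.531 0.012 0.103] [45.328 82.51 ] [ 0.991 -0.13  -0.   ] [0.324 0.313]
25.45 [0.257 0.879 0.556] [45.328 82.51 ] [-0.241  0.701  0.671] [ 0.982  0.217 -1.029] 0.3184941718335956 0.0
0 [ -43.96  -472.897 -357.707    1.908]
  -> [ 0.024 -0.307  1.372  0.811  1.818  0.43 ] [0.38 0.3  0.5 ] [45.327 82.513] [ 0.994 -0.102  0.029] [0.312 0.123]
0 [-314.014   85.993 -100.5      0.04 ]
6 [-450.115  169.235   64.037    0.04 ]
  -> [-0.523  0.189  1.627  0.721  1.664 -0.45 ] [0.531 0.012 0.14 ] [45.327 82.513] [ 0.991 -0.13  -0.   ] [0.324 0.286]
```

Emit:
step_arm(
  rows=[
    [-38,-435,-360,1.91,14],
    [-38,-435,-360,1.91,14],
    [-38,-435,-360,1.91,14],
    [-38,-435,-360,1.91,14],
    [-38,-435,-360,1.91,14],
    [-38,-435,-360,1.91,14],
    [-38,-435,-360,1.91,14],
    [-38,-435,-360,1.91,14],
    [-38,-435,-360,1.91,14],
    [-38,-435,-360,1.91,14],
  ],
)

```text
time_s: 26.7
eef_pos: [0.3646, 0.32, 0.524]
orientation: [0.689, 0.614, 0.294, -0.249]
ft_force: [0.4, 0.2, -0.4]
finger_gap: 0.15
grip_force: 0.0
```

Run:
```python
from tr import *
run([([.43,0,.38],0.01,6),([.531,.012,.13],0.01,4),([.531,.012,.1025],0.01,2),([.5165,-.1,.1025],0.01,8)])
```

```text
26.7 [0.365 0.32  0.524] [45.252 81.94 ] [ 0.992 -0.122  0.018] [ 0.381  0.199 -0.386] 0.1500969309406994 0.0
0 [-321.443  101.426 -117.143    0.01 ]
6 [-483.122  195.646   77.349    0.01 ]
  -> [-0.533  0.162  1.64   0.721  1.674 -0.456] [0.524 0.011 0.148] [45.252 81.94 ] [ 0.992 -0.129  0.011] [0.327 0.281]
0 [-31.378   6.762  33.698  -0.   ]
2 [-110.888    6.873  -46.504   -0.   ]
  -> [-0.702  0.31   1.559  0.654  1.726 -0.626] [ 0.517 -0.1    0.102] [45.252 81.94 ] [ 0.992 -0.129  0.011] [0.375 0.392]
```

Emit:
step_arm(
  rows=[
    [-321,101,-117,0.025,14],
    [-321,101,-117,0.025,14],
    [-321,101,-117,0.025,14],
    [-321,101,-117,0.025,14],
    [-321,101,-117,0.025,14],
    [-321,101,-117,0.025,14],
    [-478,196,72,0.025,14],
    [-478,196,72,0.025,14],
    [-478,196,72,0.025,14],
    [-478,196,72,0.025,14],
  ],
)

```text
time_s: 27.95
eef_pos: [0.5303, 0.0184, 0.1495]
orientation: [0.692, 0.611, 0.29, -0.252]
ft_force: [0.4, 0.6, 0.2]
finger_gap: 0.148
grip_force: 0.0
```

Run:
```python
from tr import *
from plant import snapshot
o,q,x,R=now();print(R,desired_spin(R,-1))
run([([.531,.012,.1025],0.0,4),([.5165,-.098,.1025],0.0,8)])
s=snapshot("scene")
a=crop(s,190,150,190,150,4);cv2.imwrite("pics/z5.png",a)
```

```text
[[ 0.085  0.992  0.094]
 [ 0.699 -0.126  0.704]
 [ 0.71   0.006 -0.704]] 0.007954480739113198
27.95 [0.53  0.018 0.149] [45.237 82.429] [ 0.992 -0.126  0.006] [0.418 0.585 0.211] 0.14753631311899013 0.0
0 [-37.691   1.293  28.688   0.   ]
4 [-115.819    0.791  -50.091    0.   ]
  -> [-0.697  0.311  1.557  0.652  1.729 -0.621] [ 0.517 -0.098  0.102] [45.237 82.429] [ 0.992 -0.126  0.006] [0.374 0.39 ]
0 [-0. -0. -0.  0.]
  -> [-0.697  0.311  1.557  0.652  1.729 -0.621] [ 0.517 -0.098  0.102] [45.237 82.429] [ 0.992 -0.126  0.006] [0.374 0.39 ]
```

View pics/z5.png

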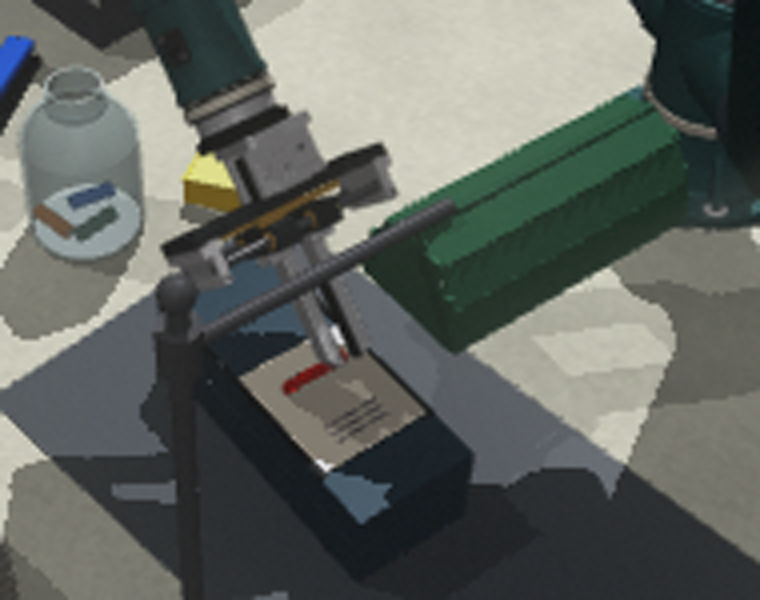

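The view shows the closed fingers above the +y side of the red ridge at about (330,360). Next I lower and drag the cover open.

Emit:
step_arm(
  rows=[
    [-38,1,29,0.008,14],
    [-38,1,29,0.008,14],
    [-50,1,17,0.008,14],
    [-62,1,5,0.008,14],
    [-74,1,-7,0.008,14],
    [-86,1,-19,0.008,14],
    [-98,1,-32,0.008,14],
    [-109,1,-43,0.008,14],
    [-119,1,-53,0.008,14],
    [-119,1,-53,0.008,14],
  ],
)

```text
time_s: 29.25
eef_pos: [0.5156, -0.1041, 0.1042]
orientation: [0.694, 0.608, 0.289, -0.254]
ft_force: [-4.4, -0.9, 5.5]
finger_gap: 0.15
grip_force: 3.0
```

Run:
```python
from tr import *
from plant import snapshot
o,q,x,R=now();print(o["time_s"],x,o["ft_force"],tilt(R),R)
s=snapshot("scene");t=snapshot("top");np.savez("scene6",**s);np.savez("top6",**t)
a=crop(s,190,170,130,130,3.5);b=crop(t,190,140,110,80,3)
O=np.zeros((460,800,3),np.uint8);O[:455,:455]=a;O[:240,460:790]=b;cv2.imwrite("pics/z6.png",O)
for n,(x0,y0,x1,y1) in dict(scene=(200,180,315,300),top=(190,140,300,215)).items():
    s=load(n+"6");im=s["image"].astype(int);M=np.zeros(im.shape[:2],bool);M[y0:y1,x0:x1]=1
    r,g,b=im[...,0],im[...,1],im[...,2];red=M&(r>110)&(g<70)&(b<70);ys,xs=np.nonzero(red)
    if len(xs):print(n,len(xs),onz(s,(xs.mean(),ys.mean()),.09),xs.mean(),ys.mean())
```

```text
29.25 [ 0.516 -0.104  0.104] [-4.386 -0.913  5.495] [45.293 82.512] [[ 0.094  0.991  0.093]
 [ 0.697 -0.132  0.705]
 [ 0.711 -0.002 -0.703]]
scene 17 [0.542 0.002 0.09 ] 267.52941176470586 246.23529411764707
top 2 [0.522 0.001 0.09 ] 234.0 188.5
```

View pics/z6.png

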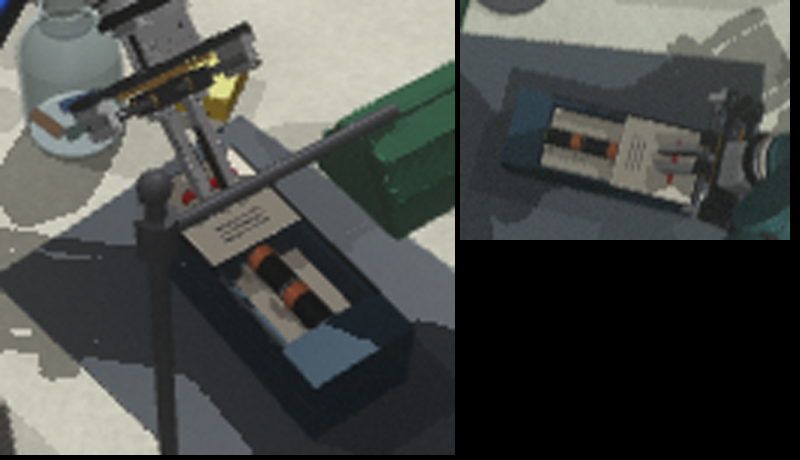

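The cover is nearly fully open, with both cells visible at crop (255-320, 255-310), black with copper bands. I'll pull the last few mm, then lift off and measure with masks.

Emit:
step_arm(
  rows=[
    [-3,0,-3,0,14],
    [-5,0,-5,0,14],
    [-7,0,-7,0,14],
    [-8,0,-8,0,14],
    [-8,0,-8,0,14],
    [-2,0,-2,0,14],
    [20,0,-24,0,14],
    [45,0,-50,0,46],
    [45,0,-50,0,46],
    [45,0,-50,0,46],
  ],
)

```text
time_s: 30.6
eef_pos: [0.5156, -0.1067, 0.1694]
orientation: [0.695, 0.608, 0.289, -0.254]
ft_force: [-1.0, 0.6, -0.0]
finger_gap: 0.432
grip_force: 0.0
```

```bash
cat > cells.py <<'E'
from tr import *
from plant import snapshot
def look(tag):
    for n,(x0,y0,x1,y1) in dict(scene=(200,180,330,300),top=(190,145,290,215)).items():
        s=snapshot(n);np.savez(n+tag,**s);im=s["image"].astype(int);M=np.zeros(im.shape[:2],bool);M[y0:y1,x0:x1]=1
        hsv=cv2.cvtColor(s["image"],cv2.COLOR_RGB2HSV);h,S,V=[hsv[...,i].astype(int) for i in range(3)]
        red=M&((h<4)|(h>174))&(S>150)&(V>70);band=M&(h>=5)&(h<=16)&(S>110)&(V>70)
        for nm,m,z in(("ridge",red,.091),("band",band,.077)):
            k,l,st,c=cv2.connectedComponentsWithStats(m.astype(np.uint8),connectivity=8)
            for i in range(1,k):
                if st[i,4]>=3: print(tag,n,nm,st[i,4],np.round(c[i],1),onz(s,c[i],z)[:2])
E
python3 - <<'E'
from cells import *
o,q,x,R=now();print(o["time_s"],x,o["ft_force"],tilt(R),R)
look("7")
s=load("top7")  # cream/dark profile along the radio axis
e=np.array([.1305,.991]);
for off in(0,.03,-.03):
    c=np.array([.533,.0145])+off*np.array([.991,-.1305])
    pr=[s["image"][tuple(np.round(proj(s,[*(c+d*e),.08])[0][::-1]).astype(int))].sum()//3 for d in np.arange(-.08,.1,.006)]
    print(off,pr)
E
```

```text
30.6 [ 0.516 -0.107  0.169] [-0.985  0.599 -0.036] [45.26  82.513] [[ 0.094  0.991  0.093]
 [ 0.698 -0.132  0.704]
 [ 0.71  -0.002 -0.704]]
7 scene ridge 38 [248.3 222.9] [ 0.519 -0.112]
7 scene band 22 [262.3 241.5] [ 0.533 -0.031]
7 scene band 30 [272.  251.9] [0.541 0.02 ]
7 top ridge 5 [261.8 191. ] [ 0.524 -0.114]
7 top band 15 [229.8 186.9] [0.53 0.02]
7 top band 9 [241.4 189.8] [ 0.523 -0.03 ]
0 [np.uint64(90), np.uint64(99), np.uint64(88), np.uint64(100), np.uint64(120), np.uint64(97), np.uint64(72), np.uint64(37), np.uint64(33), np.uint64(39), np.uint64(33), np.uint64(33), np.uint64(41), np.uint64(44), np.uint64(76), np.uint64(77), np.uint64(34), np.uint64(34), np.uint64(34), np.uint64(30), np.uint64(35), np.uint64(48), np.uint64(46), np.uint64(45), np.uint64(45), np.uint64(48), np.uint64(51), np.uint64(56), np.uint64(60), np.uint64(64)]
0.03 [np.uint64(124), np.uint64(125), np.uint64(125), np.uint64(123), np.uint64(120), np.uint64(128), np.uint64(101), np.uint64(86), np.uint64(96), np.uint64(103), np.uint64(102), np.uint64(94), np.uint64(102), np.uint64(102), np.uint64(95), np.uint64(94), np.uint64(102), np.uint64(94), np.uint64(99), np.uint64(102), np.uint64(96), np.uint64(40), np.uint64(56), np.uint64(61), np.uint64(64), np.uint64(65), np.uint64(64), np.uint64(64), np.uint64(64), np.uint64(62)]
-0.03 [np.uint64(98), np.uint64(96), np.uint64(99), np.uint64(122), np.uint64(120), np.uint64(99), np.uint64(102), np.uint64(102), np.uint64(101), np.uint64(113), np.uint64(100), np.uint64(98), np.uint64(103), np.uint64(90), np.uint64(102), np.uint64(102), np.uint64(101), np.uint64(102), np.uint64(115), np.uint64(93), np.uint64(96), np.uint64(69), np.uint64(46), np.uint64(47), np.uint64(49), np.uint64(47), np.uint64(44), np.uint64(47), np.uint64(48), np.uint64(44)]
```

Emit:
step_arm(
  rows=[
    [0,0,0,0,14],
    [-20,0,22,0,14],
    [-43,0,49,0,14],
    [-44,0,50,0,14],
    [-49,0,45,0,14],
    [-53,0,41,0,14],
    [-56,0,38,0,14],
    [-58,0,36,0,14],
    [-59,0,35,0,14],
    [-59,0,35,0,14],
  ],
)

```text
time_s: 31.95
eef_pos: [0.5135, -0.1214, 0.1046]
orientation: [0.693, 0.608, 0.29, -0.255]
ft_force: [0.3, 5.2, 2.4]
finger_gap: 0.148
grip_force: 3.2
```

Run:
```python
from cells import *
o,q,x,R=now();print(o["time_s"],x,o["ft_force"],tilt(R))
look("8")
s=load("top8");e=np.array([.1305,.991])
for off in(.03,-.03):
    c=np.array([.533,.0145])+off*np.array([.991,-.1305])
    print(off,[int(s["image"][tuple(np.round(proj(s,[*(c+d*e),.08])[0][::-1]).astype(int))].sum()//3) for d in np.arange(-.08,.06,.004)])
```

```text
31.95 [ 0.513 -0.121  0.105] [0.279 5.189 2.371] [45.493 82.599]
8 scene ridge 4 [247.8 219. ] [ 0.508 -0.126]
8 scene ridge 8 [240.5 223.1] [ 0.538 -0.129]
8 scene band 26 [260.6 239.6] [ 0.531 -0.04 ]
8 scene band 27 [270.3 250. ] [0.539 0.011]
8 top band 16 [231.7 187.9] [0.527 0.012]
8 top band 14 [243.9 190.9] [ 0.52 -0.04]
0.03 [122, 123, 121, 123, 88, 102, 87, 94, 95, 102, 101, 90, 93, 102, 102, 102, 86, 93, 102, 99, 84, 96, 94, 101, 104, 96, 93, 103, 103, 79, 39, 60, 63, 61, 65]
-0.03 [120, 123, 122, 127, 102, 93, 102, 102, 101, 102, 101, 102, 103, 100, 97, 93, 97, 100, 97, 101, 101, 103, 103, 103, 99, 101, 100, 116, 91, 71, 39, 47, 49, 46, 44]
```

The +y force of 5 N and the bands' 9 mm shift show the cover reached its end stop and the radio slid slightly, so it's fully open. Next I go over cell_a and down.

Emit:
step_arm(
  rows=[
    [17,0,3,0,14],
    [64,-1,-21,0,46],
    [124,-1,87,0,46],
    [124,-1,87,0,46],
    [124,-1,87,0,46],
    [112,-1,99,0,46],
    [98,-1,113,0,46],
    [88,-1,123,0,46],
    [84,-1,127,0,46],
    [84,-1,127,0,46],
  ],
)

```text
time_s: 33.3
eef_pos: [0.5318, 0.0257, 0.0741]
orientation: [0.694, 0.608, 0.289, -0.255]
ft_force: [-0.3, -0.6, -1.1]
finger_gap: 0.49
grip_force: 0.0
```

Run:
```python
from cells import *
o,q,x,R=now();print(o["time_s"],x,o["ft_force"],tilt(R),R,o["finger_gap"],desired_spin(R,-1),shade_clear(q))
look("9")
```

```text
33.3 [0.532 0.026 0.074] [-0.34  -0.636 -1.074] [45.37  82.587] [[ 0.094  0.991  0.092]
 [ 0.696 -0.131  0.706]
 [ 0.712 -0.002 -0.703]] 0.48966890663866364 -0.003495161298020069 [0.403 0.316 0.323]
9 scene ridge 29 [244.5 220.9] [ 0.522 -0.127]
9 scene band 6 [262.8 237.8] [ 0.521 -0.041]
9 scene band 20 [270.9 249.5] [0.536 0.011]
9 top band 13 [231.8 187.8] [0.527 0.011]
```

Emit:
step_arm(
  rows=[
    [0,0,0,0,20],
    [0,0,0,0,20],
    [0,0,0,0,20],
    [0,0,0,0,20],
    [7,0,-7,0,20],
    [20,0,-20,0,20],
    [40,0,-40,0,20],
    [70,0,-70,0,20],
    [90,0,-90,0,20],
    [90,0,-90,0,20],
  ],
  force=25,
)

```text
time_s: 34.65
eef_pos: [0.5332, 0.0247, 0.2055]
orientation: [0.693, 0.61, 0.291, -0.251]
ft_force: [0.2, -0.6, -0.3]
finger_gap: 0.268
grip_force: 25.0
```

Run:
```python
from cells import *
o,q,x,R=now();print(o["time_s"],x,o["ft_force"],tilt(R),o["finger_gap"]*94,o["grip_force"])
look("10")
```

```text
34.65 [0.533 0.025 0.205] [ 0.208 -0.564 -0.289] [45.195 82.173] 25.180715069575204 24.999080300331116
10 scene ridge 37 [245.7 220.2] [ 0.517 -0.127]
10 scene band 8 [273.4 220.2] [ 0.44  -0.072]
10 scene band 30 [260.8 239.4] [ 0.53  -0.041]
10 top band 11 [230.5 179.8] [0.561 0.021]
```

Run:
```python
from cells import *
print(tri(load("scene10"),(273.4,220.2),load("top10"),(230.5,179.8)))
run([([.50,-.3445,.25],3.0,18),([.50,-.3445,.225],3.14,6),([.50,-.3445,.194],3.1416,6)])
```

```text
(array([0.53 , 0.011, 0.206]), np.float64(0.0010194853539297595))
34.75 [0.532 0.025 0.202] [45.285 82.575] [ 0.991 -0.131 -0.001] [-0.024  0.891 -0.887] 0.26602847834795107 24.998991787433624
0 [-226.35    16.846 -297.38     3.   ]
  -> [-0.966  0.554  0.916  0.635  2.209  1.278] [ 0.5   -0.345  0.25 ] [45.285 82.575] [-0.379 -0.629 -0.679] [0.442 0.523]
0 [ 0.    -0.    -0.     1.132]
8 [ 5.227 16.979 17.59   1.272]
  -> [-0.966  0.561  0.954  0.616  2.172  2.518] [ 0.5   -0.345  0.225] [45.285 82.575] [-0.992  0.129  0.   ] [0.441 0.53 ]
0 [-0. -0. -0.  0.]
4 [22.029 -0.008 21.811  0.002]
  -> [-0.966  0.574  0.997  0.595  2.126  2.481] [ 0.5   -0.345  0.194] [45.285 82.575] [-0.991  0.131  0.001] [0.441 0.541]
```

Emit:
step_arm(
  rows=[
    [-226,17,-297,3.0,20],
    [-226,17,-297,3.0,20],
    [-226,17,-297,3.0,20],
    [-226,17,-297,3.0,20],
    [-226,17,-297,3.0,20],
    [-226,17,-297,3.0,20],
    [-226,17,-297,3.0,20],
    [-226,17,-297,3.0,20],
    [-226,17,-297,3.0,20],
    [-226,17,-297,3.0,20],
  ],
)

```text
time_s: 36.0
eef_pos: [0.5003, -0.3437, 0.2474]
orientation: [0.899, -0.203, -0.037, -0.385]
ft_force: [-0.8, 0.5, -0.2]
finger_gap: 0.272
grip_force: 25.0
```

Run:
```python
from cells import *
o,q,x,R=now();s=desired_spin(R,1);print("spin",s)
run([([.50,-.3445,.245],s,6),([.50,-.3445,.205],s,4)])
```

```text
spin 1.2539580659064398
36.0 [ 0.5   -0.344  0.247] [45.532 82.731] [-0.393 -0.621 -0.678] [-0.837  0.534 -0.194] 0.2715724242156824 24.994595646858215
0 [0.611 2.185 1.248 1.254]
6 [ 9.505 29.309 29.268  1.254]
  -> [-0.966  0.572  0.98   0.604  2.146  2.491] [ 0.5   -0.345  0.205] [45.532 82.731] [-0.992  0.127 -0.   ] [0.441 0.537]
```

Emit:
step_arm(
  rows=[
    [1,2,1,1.254,20],
    [1,2,1,1.254,20],
    [1,2,1,1.254,20],
    [1,2,1,1.254,20],
    [1,2,1,1.254,20],
    [1,2,1,1.254,20],
    [1,2,1,1.254,20],
    [5,15,15,1.254,20],
    [9,29,29,1.254,20],
    [9,29,29,1.254,20],
  ],
)

```text
time_s: 37.25
eef_pos: [0.4994, -0.3436, 0.204]
orientation: [-0.611, 0.69, 0.256, 0.291]
ft_force: [-0.6, 0.7, -0.2]
finger_gap: 0.269
grip_force: 25.0
```

Run:
```python
from cells import *
o,q,x,R=now();print(o["time_s"],q,x,tilt(R),R,desired_spin(R,1))
s=snapshot("scene");t=snapshot("top");np.savez("scene11",**s);np.savez("top11",**t)
for S_,z in((s,.205),(t,.205)):
    h=cv2.cvtColor(S_["image"],cv2.COLOR_RGB2HSV);u,v=proj(S_,x)[0];m=np.zeros(h.shape[:2],np.uint8);m[int(v)-25:int(v)+25,int(u)-25:int(u)+25]=1
    m&=((h[...,0]>=5)&(h[...,0]<=16)&(h[...,1]>110)&(h[...,2]>60)).astype(np.uint8)
    k,l,st,c=cv2.connectedComponentsWithStats(m);print(proj(S_,x)[0],[(st[i,4],np.round(c[i],1)) for i in range(1,k) if st[i,4]>2])
# jar rim check in scene view: bright ellipse region edges around the mouth
print(proj(s,[[.501,-.336,.172],[.5275,-.336,.172],[.4745,-.336,.172],[.501,-.3095,.172],[.501,-.3625,.172]]))
```

```text
37.25 [-0.966  0.572  0.983  0.604  2.146  2.484] [ 0.499 -0.344  0.204] [45.651 82.861] [[-0.083 -0.993  0.089]
 [-0.694  0.122  0.71 ]
 [-0.715 -0.003 -0.699]] 0.003815925481005098
[206.637 162.047] [(np.int32(20), array([207.2, 162.1]))]
[320.734 197.06 ] [(np.int32(7), array([314., 200.]))]
[[208.392 170.441]
 [202.387 173.782]
 [214.282 167.165]
 [213.165 173.961]
 [203.715 166.993]]
```

Emit:
step_arm(
  rows=[
    [4,0,4,0,20],
    [7,0,7,0,20],
    [7,0,7,0,20],
    [7,0,7,0,60],
    [7,0,7,0,60],
    [7,0,7,0,60],
    [-8,0,-8,0,46],
    [-30,0,-30,0,46],
    [-52,0,-52,-0.2,46],
    [-74,0,-74,-0.4,46],
  ],
)

```text
time_s: 38.6
eef_pos: [0.4992, -0.345, 0.3155]
orientation: [0.733, -0.561, -0.192, -0.333]
ft_force: [0.5, 0.1, 0.4]
finger_gap: 0.488
grip_force: 0.0
```

Run:
```python
from cells import *
look("12")
s=load("scene12");t=load("top12");S0=load("scene0");T0=load("top0")
# black/copper in jar: difference to the first picture
for a,b,(x0,y0,x1,y1) in((s,S0,(190,160,232,222)),(t,T0,(296,185,335,225))):
    d=np.abs(a["image"].astype(int)-b["image"].astype(int)).max(2);m=np.zeros(d.shape,np.uint8);m[y0:y1,x0:x1]=(d>40)[y0:y1,x0:x1]
    k,l,st,c=cv2.connectedComponentsWithStats(m);print([(st[i].tolist(),np.round(c[i],1),a["image"][l==i].mean(0).round()) for i in range(1,k) if st[i,4]>8])
o,q,x,R=now();sp=desired_spin(R,-1);print("spin",sp,o["finger_gap"]*94)
B=[.5245-.0005+.0002,-.0237-.004+.0014]
run([([B[0],B[1],.16],sp if sp<0 else sp-2*np.pi,17),([B[0],B[1],.073],0,8)])
```

```text
12 scene ridge 37 [246.1 220. ] [ 0.516 -0.127]
12 scene band 26 [260.6 239.6] [ 0.531 -0.04 ]
12 top ridge 14 [264.8 194.4] [ 0.511 -0.128]
12 top band 14 [243.9 190.9] [ 0.52 -0.04]
[([216, 169, 5, 5, 12], array([217.8, 171.2]), array([191., 192., 178.])), ([221, 176, 11, 5, 18], array([225.9, 178.2]), array([195., 195., 181.])), ([224, 181, 8, 15, 90], array([227.5, 187.5]), array([190., 189., 175.])), ([201, 196, 13, 8, 51], array([206.8, 200. ]), array([68., 70., 68.])), ([223, 200, 9, 18, 107], array([228. , 209.2]), array([169., 168., 154.])), ([219, 220, 7, 2, 10], array([221.7, 220.7]), array([194., 194., 179.]))]
[([321, 185, 14, 1, 14], array([327.5, 185. ]), array([125., 127., 118.])), ([323, 198, 12, 4, 35], array([329.8, 199.2]), array([87., 88., 86.])), ([312, 201, 12, 8, 48], array([316.9, 204. ]), array([84., 85., 81.])), ([296, 205, 39, 20, 277], array([312.6, 218. ]), array([159., 163., 149.]))]
spin -2.744687709486179 45.88194726323798
38.7 [ 0.5   -0.346  0.318] [44.912 82.175] [-0.951 -0.146 -0.273] [-0.865  0.428  0.628] 0.4881058219493402 0.0
0 [-113.032  -26.634  337.913   -2.745]
  -> [-0.587  0.187  1.583  0.7    1.733  0.413] [ 0.524 -0.026  0.16 ] [44.912 82.175] [ 0.559 -0.627 -0.543] [0.344 0.299]
0 [-0.     0.     0.    -0.877]
7 [-39.269  47.232  61.612   1.868]
  -> [-0.587  0.28   1.661  0.689  1.601 -0.014] [ 0.524 -0.026  0.073] [44.912 82.175] [ 0.788 -0.488 -0.375] [0.344 0.36 ]
0 [ 0.    -0.    -0.     2.184]
  -> [-0.587  0.28   1.661  0.689  1.601  0.919] [ 0.524 -0.026  0.073] [44.912 82.175] [-0.02  -0.71  -0.704] [0.344 0.36 ]
```

Cell_a is in the jar: there is a new dark blob inside at scene (207,200) and top (317,204). Now cell_b.

Emit:
step_arm(
  rows=[
    [-113,-27,338,-2.745,46],
    [-113,-27,338,-2.745,46],
    [-113,-27,338,-2.745,46],
    [-113,-27,338,-2.745,46],
    [-113,-27,338,-2.745,46],
    [-113,-27,338,-2.745,46],
    [-113,-27,338,-2.745,46],
    [-113,-27,338,-2.745,46],
    [-113,-27,338,-2.745,46],
    [-113,-27,338,-2.745,46],
  ],
)

```text
time_s: 39.95
eef_pos: [0.5231, -0.0242, 0.1561]
orientation: [0.887, 0.256, 0.154, -0.353]
ft_force: [0.2, -0.1, -0.1]
finger_gap: 0.484
grip_force: 0.0
```

Run:
```python
from cells import *
o,q,x,R=now();sp=desired_spin(R,-1);print("spin",sp)
run([([.5242,-.0263,.16],sp,5),([.5242,-.0263,.09],sp,3),([.5242,-.0263,.0735],sp,2)])
```

```text
spin -0.8794308532559955
39.95 [ 0.523 -0.024  0.156] [45.321 82.634] [ 0.563 -0.619 -0.548] [ 0.201 -0.059 -0.107] 0.484375001537463 0.0
0 [ 1.966 -0.217 -4.028 -0.879]
5 [-29.77   38.128  45.192  -0.879]
8 [-37.25   47.166  56.793  -0.879]
  -> [-0.589  0.286  1.656  0.691  1.61  -0.582] [ 0.524 -0.026  0.074] [45.321 82.634] [ 0.992 -0.128  0.   ] [0.344 0.36 ]
```

Emit:
step_arm(
  rows=[
    [2,0,-4,-0.88,46],
    [2,0,-4,-0.88,46],
    [2,0,-4,-0.88,46],
    [2,0,-4,-0.88,46],
    [2,0,-4,-0.88,46],
    [-14,19,21,-0.88,46],
    [-26,33,39,-0.88,46],
    [-34,43,51,-0.88,46],
    [-37,47,57,-0.88,46],
    [-37,47,57,-0.88,46],
  ],
)

```text
time_s: 41.2
eef_pos: [0.5247, -0.0254, 0.0745]
orientation: [0.693, 0.608, 0.29, -0.255]
ft_force: [-0.3, 3.4, 0.3]
finger_gap: 0.493
grip_force: 1.2
```

Run:
```python
from cells import *
o,q,x,R=now();print(o["time_s"],x,tilt(R),o["ft_force"],desired_spin(R,-1),o["finger_gap"]*94);print(R)
look("13")
```

```text
41.2 [ 0.525 -0.025  0.075] [45.439 82.629] [-0.288  3.362  0.336] -0.0020018446356076893 46.342531178254845
[[ 0.092  0.992  0.091]
 [ 0.696 -0.13   0.707]
 [ 0.712 -0.001 -0.702]]
13 scene band 18 [260.9 239. ] [ 0.529 -0.042]
13 top band 14 [244.1 190.9] [ 0.52  -0.041]
```

Emit:
step_arm(
  rows=[
    [2,0,2,0,46],
    [2,0,2,0,46],
    [2,0,2,0,20],
    [2,0,2,0,20],
    [2,0,2,0,20],
    [2,0,2,0,20],
    [12,0,-8,0,20],
    [30,0,-26,0,20],
    [60,0,-56,0,20],
    [90,0,-86,0,20],
  ],
  force=25,
)

```text
time_s: 42.55
eef_pos: [0.5247, -0.0238, 0.2004]
orientation: [0.694, 0.609, 0.289, -0.255]
ft_force: [-0.2, -0.3, -0.7]
finger_gap: 0.27
grip_force: 25.0
```

Run:
```python
from cells import *
look("14")
o,q,x,R=now();print("gap",o["finger_gap"]*94,o["grip_force"],q)
run([([.50,-.3445,.25],3.0,20)])
```

```text
14 scene ridge 37 [245.7 220.2] [ 0.517 -0.127]
14 scene band 10 [262.8 210.5] [ 0.434 -0.13 ]
14 top ridge 9 [264.  197.8] [ 0.496 -0.126]
14 top band 13 [243.8 182.5] [ 0.555 -0.036]
gap 25.29084063265055 24.999803602695465 [-0.585  0.156  1.527  0.716  1.797 -0.416]
42.65 [ 0.527 -0.025  0.205] [45.136 81.992] [ 0.992 -0.129  0.01 ] [ 0.664 -0.554 -0.812] 0.2690514960920271 24.999803602695465
0 [-193.986   14.961 -258.903    3.   ]
  -> [-0.968  0.548  0.923  0.636  2.202  1.267] [ 0.5   -0.345  0.25 ] [45.136 81.992] [-0.37  -0.632 -0.681] [0.442 0.523]
0 [ 0.    -0.    -0.     1.132]
  -> [-0.968  0.548  0.923  0.636  2.202  2.4  ] [ 0.5   -0.344  0.25 ] [45.136 81.992] [-0.993  0.029 -0.11 ] [0.442 0.523]
```

Emit:
step_arm(
  rows=[
    [-194,15,-259,3.0,20],
    [-194,15,-259,3.0,20],
    [-194,15,-259,3.0,20],
    [-194,15,-259,3.0,20],
    [-194,15,-259,3.0,20],
    [-194,15,-259,3.0,20],
    [-194,15,-259,3.0,20],
    [-194,15,-259,3.0,20],
    [-194,15,-259,3.0,20],
    [-194,15,-259,3.0,20],
  ],
)

```text
time_s: 43.9
eef_pos: [0.4981, -0.3437, 0.2416]
orientation: [0.9, -0.202, -0.036, -0.384]
ft_force: [-0.7, -0.7, -0.4]
finger_gap: 0.273
grip_force: 25.0
```

Run:
```python
from cells import *
print(tri(load("scene14"),(262.8,210.5),load("top14"),(243.8,182.5)))
o,q,x,R=now();s=desired_spin(R,1);print("spin",s)
run([([.50,-.3445,.245],s,7),([.50,-.3445,.205],s,3)])
```

```text
(array([ 0.525, -0.041,  0.205]), np.float64(0.0027712085601532175))
spin 1.2571695945345658
43.9 [ 0.498 -0.344  0.242] [45.407 82.656] [-0.391 -0.623 -0.677] [-0.728 -0.682 -0.398] 0.27307915420972734 24.994901418685913
0 [ 1.289 -2.596 -2.67   1.257]
7 [10.077 24.499 25.413  1.257]
  -> [-0.966  0.571  0.981  0.603  2.144  2.492] [ 0.5   -0.345  0.205] [45.407 82.656] [-0.992  0.128  0.   ] [0.441 0.537]
```

Emit:
step_arm(
  rows=[
    [1,-3,-3,1.257,20],
    [1,-3,-3,1.257,20],
    [1,-3,-3,1.257,20],
    [1,-3,-3,1.257,20],
    [1,-3,-3,1.257,20],
    [1,-3,-3,1.257,20],
    [1,-3,-3,1.257,20],
    [6,11,12,1.257,20],
    [10,24,25,1.257,20],
    [10,24,25,1.257,20],
  ],
)

```text
time_s: 45.15
eef_pos: [0.4999, -0.3436, 0.2031]
orientation: [-0.611, 0.69, 0.256, 0.291]
ft_force: [0.5, 0.2, -0.8]
finger_gap: 0.266
grip_force: 25.0
```

Run:
```python
from cells import *
o,q,x,R=now();print(o["time_s"],x,tilt(R),desired_spin(R,1),o["finger_gap"]*94);print(R)
s=snapshot("scene");h=cv2.cvtColor(s["image"],cv2.COLOR_RGB2HSV);u,v=proj(s,x)[0];m=np.zeros(h.shape[:2],np.uint8);m[int(v)-22:int(v)+10,int(u)-22:int(u)+22]=1
m&=((h[...,0]>=5)&(h[...,0]<=16)&(h[...,1]>110)&(h[...,2]>60)).astype(np.uint8);k,l,st,c=cv2.connectedComponentsWithStats(m);print(u,v,[(st[i,4],c[i]) for i in range(1,k)])
```

```text
45.15 [ 0.5   -0.344  0.203] [45.621 82.844] 0.002467533845607327 24.962978955542944
[[-0.085 -0.992  0.089]
 [-0.694  0.123  0.709]
 [-0.715 -0.002 -0.699]]
206.56804369182044 162.30690124160984 [(np.int32(20), array([206.9 , 161.65]))]
```

The pose and the copper band match the first drop, so I lower, release and rise.

Emit:
step_arm(
  rows=[
    [4,0,4,0,20],
    [7,0,7,0,20],
    [7,0,7,0,20],
    [7,0,7,0,60],
    [7,0,7,0,60],
    [7,0,7,0,60],
    [-8,0,-8,0,60],
    [-30,0,-30,0,60],
    [-52,0,-52,0,60],
    [-74,0,-74,0,60],
  ],
)

```text
time_s: 46.45
eef_pos: [0.486, -0.3455, 0.3014]
orientation: [-0.621, 0.685, 0.245, 0.292]
ft_force: [0.6, -0.1, -0.8]
finger_gap: 0.635
grip_force: 0.0
```

Run:
```python
from cells import *
look("15")
s=load("scene15");t=load("top15");S0=load("scene12");T0=load("top12")
for a,b,(x0,y0,x1,y1) in((s,S0,(190,160,232,222)),(t,T0,(296,185,335,225))):
    d=np.abs(a["image"].astype(int)-b["image"].astype(int)).max(2);m=np.zeros(d.shape,np.uint8);m[y0:y1,x0:x1]=(d>30)[y0:y1,x0:x1]
    k,l,st,c=cv2.connectedComponentsWithStats(m);print([(st[i].tolist(),a["image"][l==i].mean(0).round()) for i in range(1,k) if st[i,4]>8])
# lamp, jar, radio cover, cells bay profile
e=np.array([.1305,.991])
for off in(0,.03):
    c=np.array([.533,.0145])+off*np.array([.991,-.1305])
    print(off,[int(t["image"][tuple(np.round(proj(t,[*(c+d*e),.08])[0][::-1]).astype(int))].sum()//3) for d in np.arange(-.08,.06,.005)])
z=load("scene0");d=np.abs(s["image"].astype(int)-z["image"].astype(int)).max(2)
print("mug/stapler/pack/lamp change",[int((d[y0:y1,x0:x1]>40).sum()) for x0,y0,x1,y1 in((155,170,183,206),(117,160,160,184),(158,225,183,250),(214,325,268,376),(383,255,420,292))])
o,q,x,R=now();print(o["time_s"],x,o["finger_gap"]*94)
```

```text
15 scene ridge 38 [245.9 220.1] [ 0.516 -0.127]
15 top ridge 14 [264.8 194.4] [ 0.511 -0.128]
[([213, 195, 9, 9, 42], array([64., 66., 63.])), ([205, 196, 8, 3, 12], array([109., 120., 123.])), ([203, 203, 9, 3, 15], array([60., 65., 64.]))]
[([321, 185, 14, 5, 49], array([95., 96., 91.])), ([313, 196, 8, 7, 18], array([72., 67., 60.])), ([320, 197, 15, 12, 118], array([116., 120., 115.])), ([303, 201, 5, 7, 29], array([ 92., 100.,  98.])), ([321, 219, 14, 6, 37], array([172., 176., 161.]))]
0 [100, 127, 132, 94, 104, 104, 107, 122, 129, 126, 129, 128, 112, 113, 118, 115, 123, 127, 128, 127, 127, 120, 123, 89, 58, 49, 49, 48, 53]
0.03 [124, 128, 127, 95, 104, 90, 93, 105, 107, 93, 98, 105, 104, 117, 121, 171, 144, 104, 100, 107, 98, 98, 102, 101, 43, 53, 50, 50, 51]
mug/stapler/pack/lamp change [0, 0, 329, 52, 0]
46.55 [ 0.486 -0.346  0.303] 60.12099617010053
```

Run:
```python
from cells import *
for n in("scene","top"):
    for tag in("0","15"):
        s=load(n+tag);h=cv2.cvtColor(s["image"],cv2.COLOR_RGB2HSV);m=((h[...,0]>18)&(h[...,0]<34)&(h[...,1]>130)&(h[...,2]>60)).astype(np.uint8)
        b=((h[...,0]>40)&(h[...,0]<85)&(h[...,1]>90)).astype(np.uint8)
        k,l,st,c=cv2.connectedComponentsWithStats(m);print(n,tag,[(st[i,4],np.round(c[i],1)) for i in range(1,k) if st[i,4]>12 and c[i][1]>120],"green",np.argwhere(b).mean(0).round(1)[::-1],b.sum())
        w=(h[...,1]<45)&(h[...,2]>150);print("  jar-floor bright",np.argwhere(w[195:218,195:230]).mean(0) if n=="scene" else np.argwhere(w[195:222,300:328]).mean(0))
```

```text
scene 0 [(np.int32(137), array([246.6, 198.3])), (np.int32(32), array([114.3, 221.2])), (np.int32(54), array([168.9, 231.6])), (np.int32(93), array([170.6, 240.1]))] green [303.4 167.5] 2073
  jar-floor bright [10.282 16.082]
scene 15 [(np.int32(133), array([246.9, 198.5])), (np.int32(32), array([114.3, 221.2])), (np.int32(28), array([172.6, 229.5])), (np.int32(26), array([165. , 233.3])), (np.int32(94), array([170.5, 240.1]))] green [309.5 157.1] 2189
  jar-floor bright [12.736 22.102]
top 0 [(np.int32(13), array([333.3, 121.5])), (np.int32(67), array([307.3, 156.7]))] green [225.2 163.6] 990
  jar-floor bright [12.087 16.186]
top 15 [(np.int32(14), array([333.4, 121.4])), (np.int32(50), array([307.8, 155.4]))] green [214.7 159. ] 895
  jar-floor bright [18.29  14.502]
```

The fresh pack and notes haven't moved (only shadows changed), the bay is empty, both cells are in the jar, and the robot is touching nothing. Handing in.

```bash
python3 -c "
from plant import job_done;print(job_done())"
```

```text
the job is handed in; nothing more can be done
None
```

I tipped the radio onto its front, slid its cover fully open and dropped both spent cells through the jar's neck. I handed the job in at about 46.6 s; the cover's end stop nudged the radio about 9 mm along the desk, and I saw no contact with the lamp, jar or other items.

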